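Hang the lantern on its stand with an S-hook

TASK

Hang the lantern up for the evening: hang the loose steel S-hook on the arm of the lantern stand, then hang the lantern by its wire bail from the S-hook's lower loop, keeping the lantern upright. Let go and leave the chain hanging freely and almost still, and leave the bottle, the pump dispenser and the tumbler on its coaster where they stand.

Things in the scene. Friction and masses are not known exactly. Their poses are not given: they have to be found in the camera images.
- s_hook: Steel S-hook of 8 mm round bar, 132 x 40 mm, 85 g, lying flat. Both ends alike: half a turn about z gives the same shape. Origin: middle of the shank on the bar's centre line, 4 mm above the sill at the start. x runs end to end, z is normal to its plane (up at the start). The straight shank, 86 mm long, slants from (40.4, -15) to (-40.4, 15) mm, 20.4 degrees off x. Hung by one end, x is vertical.
- loop_a (a point): Inner side of the bend of the S-hook's loop at its +x end, (58, 0, 0) mm in its frame: it rests on what carries it. The loop's bar centre line is a circle of radius 16 mm about (46, 0), 24 mm clear inside; its open tip is at (46, +16) and the round bar end reaches 4 mm further towards the middle, so the tip stands 16 mm higher than the inner bend when this loop is the lower one.
- loop_b (a point): The same for the loop at the -x end: inner bend at (-58, 0, 0) mm in the S-hook's frame, circle about (-46, 0), open tip at (-46, -16) mm.
- stand: Dark steel lantern stand, fixed. Origin: centre of the underside of its round foot (160 mm across, 12 mm high); z up, x from the arm's free end to the upright (9 mm bar at x = +70 mm). The 9 mm round arm runs from the upright's top along -x, its top side about 316 mm high, to x = -29 mm; its end turns up to a 13 mm ball at x = -41 mm, 338 mm high. The free end faces roughly to the robot.
- stand_seat (a point): Top side of the stand's arm in its slight sag, 315.5 mm above the sill, 26 mm behind the ball: where the S-hook's loop comes to rest; hung there it swings and turns freely. Axes as the stand's.
- lantern: Grey LED lantern with a clear body, standing, about 320 g (varies). Origin: centre of its underside, z up. Foot 70 mm across (z 0 to 22 mm), clear body 60 mm across at z = 36 and tapering to 51 mm at 72, straight round cap 48 mm across (z 75 to 109), cap top at 112 mm. Over the cap stands a fixed wire bail (see bail_top).
- bail_top (a point): Middle of the underside of the bail's top, on the lantern's axis, 154 mm above its underside: the point to rest in the S-hook's loop. The bail is an upright arch of 6 mm wire in the lantern's xz plane, legs at x = +19 and -19 mm, opening 32 mm wide and 42 mm high above the cap; one looks through it along the lantern's y axis. Half a turn about z gives the same shape.
- lantern_cap (a point): Point on the lantern's axis at about half height of its round cap (48 mm wide), 95 mm above the underside. Axes as the lantern's.
- bottle: Aluminium drink bottle with screw cap, 66 mm across, 200 mm high, standing; origin at the centre of its underside. Not part of the job.
- pump: White pump dispenser of sunscreen, 56 mm across, 150 mm high, standing behind the stand; origin at the centre of its underside. Not part of the job.
- tumbler: Chunky green glass tumbler, 84 mm across, 100 mm high, standing on the coaster; origin at the centre of its underside. Not part of the job.
- coaster: Round bamboo coaster, 100 mm across, 9 mm thick; origin at the centre of its underside. Not part of the job.
Things that resemble listed ones, but are neither listed nor needed, are in the scene too. Leave any orange or pink look-alike of the lantern alone.

How it is judged:
On the way:
1. the S-hook hangs on the stand's arm by itself, let go, and not yet carrying the lantern (contact force between s_hook and stand above 0.3 N and height (world z) of s_hook above 0.23 m and contact force between s_hook and the fingers below 0.05 N and contact force between s_hook and lantern below 0.05 N), for 0.3 s.
At the end, for the whole second after the job is handed in: S-hook hung on the arm (middle above 230 mm, within 60 mm of the seat seen from above), carrying the lantern by its bail (over 1.5 N; bail top within 20 mm of its middle seen from above); lantern underside above 30 mm, off the stand, upright within 0.2 rad, in line within 0.25 rad, below 100 mm/s (contact force between s_hook and stand above 1.5 N and contact force between lantern and s_hook above 1.5 N and contact force between lantern and stand below 0.1 N and height (world z) of lantern above 0.03 m and height (world z) of s_hook above 0.23 m and horizontal distance between s_hook and stand_seat below 0.06 m and horizontal distance between bail_top and s_hook below 0.02 m and angle between the x axis of s_hook and the z axis of lantern, either way round below 0.25 rad and angle between lantern's own z axis and vertical below 0.2 rad and linear speed of lantern below 0.1 m/s and angular speed of lantern below 0.8 rad/s); the robot touches nothing.
It fails at once if the lantern is tipped by more than 0.6 rad (angle between lantern's own z axis and vertical above 0.6 rad).
It fails at once if the bottle is moved more than 20 mm or tipped (distance of bottle from where it was at the start of the episode above 0.02 m or angle between bottle's own z axis and vertical above 0.3 rad).
It fails at once if the pump dispenser is moved more than 20 mm or tipped (distance of pump from where it was at the start of the episode above 0.02 m or angle between pump's own z axis and vertical above 0.3 rad).
It fails at once if the tumbler or its coaster is moved more than 20 mm or tipped (distance of any of tumbler, coaster from where it was at the start of the episode above 0.02 m or angle between tumbler's own z axis and vertical above 0.3 rad).
It also fails if it takes over 72 s, if anything falls off the work surface, if the arm or the gripper's body presses on something with over 40 N, if the wrist force passes 120 N, or if a joint passes its speed limit or range.

ROBOT

A 7-joint arm with a two-finger parallel gripper is mounted at the origin on the work surface. World frame = base frame: x ahead of the robot, y to its left, z up, the work surface at z = 0. Lengths are in m, angles in rad, forces in N, time in s.
With the tool pointing down it reaches from about 0.425 to 0.925 m from the base axis. Payload 6.8 kg.
Tool frame: the origin (TCP) lies at the very end of the fingers, on their centre line; the grasp point (between the pads) lies 19 mm behind it (env.hold_point_z is the distance from the TCP to the grasp point, in m); z points along the fingers, y is the line along which they close (so a half turn about z gives the same grasp; the last joint's range is limited). The gripper opens to 85 mm and grips with 20 to 120 N. Pads are 22 mm wide; open, the fingers measure 114 mm over their backs; the gripper's body (76 mm by 85 mm) begins 54 mm behind the grasp point. The pads swing forward as they close: fully open they stand 13 mm farther back than shut.
Start: joints at [-1.312, 0.477, 0.022, 1.555, -0.011, 1.109, -0.083], TCP at [0.242, 0.63, 0.206] pointing down, gripper open.
Joint ranges: [-2.96, 2.96], [-0.34, 2.1], [-1.41, 1.46], [0.24, 2.44], [-1.37, 4.51], [0.17, 1.92], [-2.96, 2.96]. Speed limits (rad/s): [2.39, 2.39, 3.14, 3.14, 3.14, 3.14, 3.14].

INTERFACE

Orientations are given as a unit quaternion [x, y, z, w].
In Python, from station import telemetry, imaging, hand_in, env gives the robot as it stands. The module is installed in compiled form; this text tells all that it offers.
- The arm moves only by the tool jog_arm, never from a script. Its argument "plan" is a list that holds one entry, the list of rows, each a list of 7 numbers: the shift along the tool's x, y, z in mm, then the turn, a rotation vector about the tool's x, y, z in degrees, then the finger opening in mm, from 0 to 85.4. In form: [[[x, y, z, rx, ry, rz, claw], ...]]. A call has exactly 8 rows; each row is the pose to reach, as a shift and turn from the pose commanded when the call began, along the tool's axes at that moment; what a row does not reach only later rows make up. A row lasts 1/10 s, in which the tool goes at most 50 mm and 8.59 degrees, less where a joint would pass 70% of its speed; a pose out of reach is approached as far as the arm can. A call with a gripper value outside its range is refused whole. The fingers move at their own pace and stop on an object; the grip force is fixed at half the most. Time passes only in rows, so rows that repeat a pose let the fingers close, or fill a call up. It gives the time, the measured TCP pose, the force, the opening and the grip force at its end, in the units of the state.
- telemetry.read_state(): the state, without advancing time (a new reading comes with each control period).
- imaging.read_camera(name): name is "scene" or "top" or "wrist"; returns the picture (400x640x3 uint8, blue, green, red); there is no depth.
- imaging.get_calibration(name): a dict with "camera_matrix" (3x3 intrinsics, pixels), "R" (3x3) and "t" (3): a world point X has camera coordinates R X + t. Camera axes: x right, y down, z forward; pixel columns grow to the right and rows downward; lengths in m; the calibration is good to about 2 mm. A picture is of the moment at which its call begins: read the wrist's pose just before it. get_calibration takes no time and is no camera call; for the wrist camera it gives the pose at the moment of the call.
- hand_in(): hands the job in; it is judged then, once.
Trained networks look in the newest picture that a camera, given by its name, has taken for a name from the list of things; names that differ only in an ending like _2 or _b are one class to them, and where a whole thing is asked for, a point or a joint stands for the part that bears it (a point fixed in the world has none). Each returns a list of dicts, best first, with "score" (0 to 1); they miss things now and then, are a little off and sometimes report something else, mostly with a low value. They report only what shows in the picture. A call takes as long as a camera call. They do not tell look-alikes from the thing itself.
- imaging.recognise(camera, name): "centre" ([x, y, z] in m, in world coordinates, good to about 4 mm: the middle of the surface that is visible of it).
- imaging.pinpoint(camera, name): "centre" ([x, y, z] in m, in world coordinates, good to about 4 mm: a listed point, or the origin of a listed thing).
The state is a dict: "clock": time; "joints": joint angles; "qvel": joint speeds; "joint_efforts": joint torques, N m; "position": TCP position; "eef_rot": TCP orientation; "wrist_force": force on the tool from outside, world axes, zero at the start; "moment": the same for the moment, N m; "grip_width": finger opening in m; "finger_force": force on a finger pad.
Only numpy, scipy, OpenCV 4.12 (cv2) and the standard library are available. Lean on these libraries where they do the work, as an engineer would, in place of code of your own. Each camera call takes 0.05 s, during which the arm holds its last target. There are 200 camera calls.

## Working session

There is one attempt and no reset: what is moved stays moved. The work goes in short steps, Python scripts to look and compute and a tool call to move; the robot and the scene stay as the last step left them, time stands still between calls to the robot, and variables do not carry over. Pictures are saved under pics/ and viewed, at most 10 in all, crops included, and the job is handed in when it is done.

Besides the shell and the picture viewer there is one more tool, called as a command line: name --argument value ..., lists and objects as JSON in quotes. jog_arm: Moves the arm, as the interface text tells. Its arguments: {"type":"object","properties":{"plan":{"type":"array"}},"required":["plan"]}

```bash
mkdir -p pics; cat > h.py <<'E'
import numpy as np, cv2
from station import telemetry, imaging, hand_in, env
from scipy.spatial.transform import Rotation as R
def pose():
    s=telemetry.read_state(); return np.array(s["position"]),R.from_quat(s["eef_rot"]),s
def px(cam,X,cal=None):
    c=cal or imaging.get_calibration(cam); p=c["camera_matrix"]@(c["R"]@np.array(X)+c["t"]); return p[:2]/p[2]
def ray(cam,uv,z,cal=None):
    c=cal or imaging.get_calibration(cam); Rm=np.array(c["R"]); o=-Rm.T@c["t"]
    d=Rm.T@np.linalg.inv(c["camera_matrix"])@np.array([uv[0],uv[1],1.]); return o+d*(z-o[2])/d[2]
def rel(P,Rt):
    p,r,_=pose(); return (r.inv().apply(np.array(P)-p)*1000).round(1),np.degrees((r.inv()*Rt).as_rotvec()).round(1)
E
python3 - <<'E'
from h import *
p,r,s=pose(); print(s["clock"],p,r.as_matrix().round(3))
a=imaging.read_camera("scene"); 
cv2.imwrite("pics/s1.png",a)
for n in ["s_hook","loop_a","stand","stand_seat","lantern","bail_top","bottle","pump","tumbler"]:
    for d in imaging.pinpoint("scene",n)[:4]: print("scene",n,np.round(d["centre"],3),round(d["score"],2),px("scene",d["centre"]).round())
b=imaging.read_camera("top"); cv2.imwrite("pics/t1.png",b)
for n in ["s_hook","loop_a","stand","stand_seat","lantern","bail_top","bottle","pump","tumbler"]:
    for d in imaging.pinpoint("top",n)[:4]: print("top",n,np.round(d["centre"],3),round(d["score"],2),px("top",d["centre"]).round())
E
```

```text
0.0 [0.24186458 0.62949235 0.2054334 ] [[-0.933  0.359 -0.001]
 [ 0.359  0.933 -0.002]
 [-0.    -0.002 -1.   ]]
scene s_hook [0.495 0.238 0.004] 0.76 [393. 310.]
scene loop_a [0.442 0.213 0.004] 0.61 [405. 294.]
scene loop_a [0.546 0.267 0.003] 0.59 [382. 328.]
scene stand_seat [ 0.596 -0.042  0.312] 0.93 [293. 151.]
scene lantern [ 0.498 -0.216 -0.002] 0.72 [301. 206.]
scene lantern [ 0.558 -0.338  0.004] 0.66 [265. 189.]
scene lantern [ 0.31  -0.225  0.002] 0.65 [353. 185.]
scene bail_top [ 0.498 -0.219  0.152] 0.63 [299. 162.]
scene bail_top [ 0.315 -0.226  0.154] 0.61 [354. 143.]
scene bail_top [ 0.559 -0.338  0.156] 0.59 [261. 146.]
scene bail_top [ 0.5   -0.217 -0.004] 0.43 [300. 206.]
scene bottle [ 0.708  0.307 -0.004] 0.56 [328. 376.]
scene bottle [0.548 0.266 0.003] 0.34 [381. 328.]
scene pump [0.774 0.054 0.001] 0.93 [250. 303.]
scene tumbler [ 0.68  -0.291  0.01 ] 0.65 [233. 208.]
top s_hook [0.498 0.242 0.003] 0.7 [253. 231.]
top loop_a [0.546 0.264 0.009] 0.58 [246. 215.]
top loop_a [ 0.611 -0.042  0.002] 0.45 [343. 193.]
top loop_a [0.443 0.213 0.   ] 0.43 [262. 248.]
top stand [ 0.614 -0.045  0.001] 0.84 [344. 192.]
top stand_seat [ 0.596 -0.044  0.316] 0.6 [348. 178.]
top stand_seat [0.544 0.264 0.005] 0.33 [246. 216.]
top lantern [ 0.317 -0.226  0.004] 0.65 [406. 287.]
top lantern [ 0.56  -0.342  0.   ] 0.62 [439. 207.]
top bail_top [ 0.558 -0.342  0.156] 0.8 [454. 201.]
top bail_top [ 0.315 -0.224  0.155] 0.76 [416. 291.]
top bail_top [ 0.501 -0.218  0.157] 0.55 [410. 222.]
top bottle [0.71  0.304 0.005] 0.74 [234. 164.]
top bottle [ 0.69  -0.294  0.012] 0.27 [422. 166.]
top pump [0.774 0.056 0.002] 0.63 [311. 144.]
top tumbler [ 0.689 -0.292  0.012] 0.64 [422. 166.]
```

View pics/s1.png

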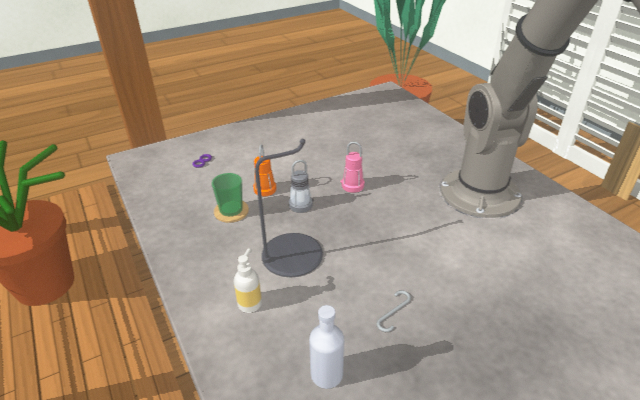

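View pics/t1.png

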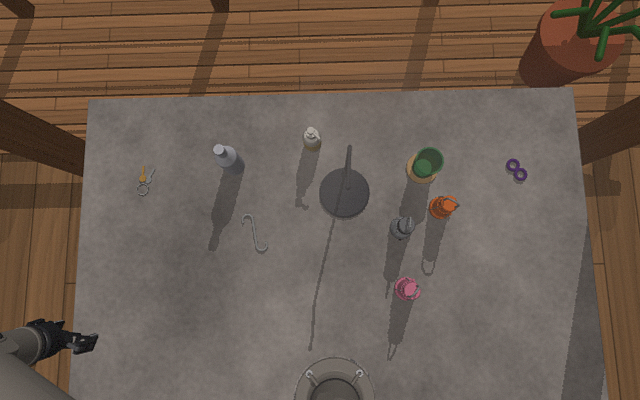

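Candidates for the lantern: grey (300,190 in the scene view; 403,227 in the top view), orange (265,175; 442,207) and pink (354,170; 407,288). I choose the grey one. Hook-like things: the S-hook (395,310; 255,232) against the purple and orange scissors. I choose the S-hook. Next, a close crop to check both.

```bash
python3 - <<'E'
import cv2,numpy as np
t=cv2.imread("pics/t1.png");s=cv2.imread("pics/s1.png")
c=lambda im,x,y,w,h,k:cv2.resize(im[y:y+h,x:x+w],(w*k,h*k),interpolation=cv2.INTER_CUBIC)
W=np.zeros((600,800,3),np.uint8)
W[:300,:400]=c(t,230,207,50,0+37,8)[:300,:400] if 0 else cv2.resize(t[205:260,220:293],(400,300),interpolation=cv2.INTER_CUBIC)
W[:300,400:]=cv2.resize(t[195:255,380:460],(400,300),interpolation=cv2.INTER_CUBIC)
W[300:,:400]=cv2.resize(t[140:200,310:390],(400,300),interpolation=cv2.INTER_CUBIC)
W[300:,400:]=cv2.resize(s[135:219,240:352],(400,300),interpolation=cv2.INTER_CUBIC)
cv2.imwrite("pics/c1.png",W)
E
```

```text
(no output)
```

View pics/c1.png

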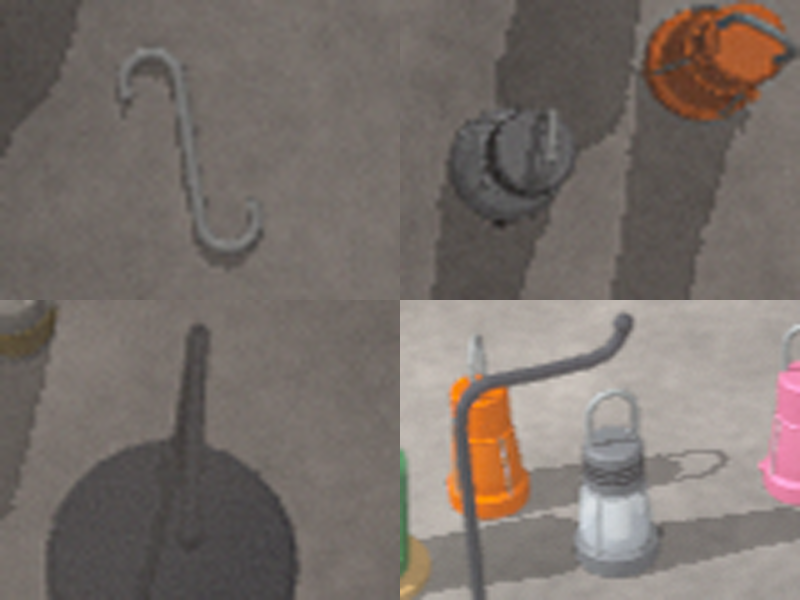

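The crops show the S-hook (top view 255,232), its shank nearly along world x. The grey lantern's bail runs nearly along world x. The stand's arm has its ball at top px (347,188) and its upright top at (349,146).

```bash
python3 - <<'E'
from h import *
for uv,z in [((347.5,188),.332),((349.4,146),.312),((410,217.2),.157),((410,226),.157)]: print(uv,ray("top",uv,z).round(4))
print(ray("scene",(302.5,142),.332).round(4), ray("scene",(260,165),.312).round(4))
th=np.radians(6.5); x=np.array([-np.cos(th),-np.sin(th),0]);z=np.array([0,0,-1.]);y=np.cross(z,x)
print(rel([.4836,.2376,.12],R.from_matrix(np.c_[x,y,z])))
E
```

```text
(347.5, 188) [ 0.569  -0.0408  0.332 ]
(349.4, 146) [ 0.6764 -0.0493  0.312 ]
(410, 217.2) [ 0.5142 -0.2184  0.157 ]
(410, 226) [ 0.49   -0.2172  0.157 ]
[ 0.575  -0.0367  0.332 ] [ 0.6827 -0.0281  0.312 ]
(array([-366.2, -279.8,   86.4]), array([  0. ,  -0. , -27.5]))
```

jog_arm --plan '[[[-46, -35, 0, 0, 0, -4, 40], [-92, -70, 0, 0, 0, -8, 40], [-138, -105, 10, 0, 0, -12, 40], [-180, -138, 20, 0, 0, -16, 40], [-220, -168, 35, 0, 0, -20, 40], [-258, -198, 50, 0, 0, -24, 40], [-296, -226, 68, 0, 0, -27.5, 40], [-332, -254, 86, 0, 0, -27.5, 40]]]'

```text
clock: 1.8
position: [0.4471, 0.2969, 0.1312]
eef_rot: [-0.057, 0.998, 0.001, 0.001]
wrist_force: [0.8, 0.3, 0.5]
grip_width: 0.0402
finger_force: 0.0
```

```bash
python3 - <<'E'
from h import *
p,r,s=pose(); print(s["clock"],p,np.round(s["joints"],3),s["grip_width"])
a=imaging.read_camera("wrist"); cv2.imwrite("pics/w1.png",a)
for n in ["s_hook","loop_a"]:
    for d in imaging.pinpoint("wrist",n)[:3]: print(n,np.round(d["centre"],4),round(d["score"],2),px("wrist",d["centre"]).round())
E
```

```text
1.8 [0.44714159 0.29685842 0.13122691] [-0.732  0.339  0.036  1.963 -0.016  0.838  0.998] 0.04015655085593062
s_hook [0.4387 0.2114 0.009 ] 0.7 [238. 169.]
loop_a [0.442  0.2105 0.0062] 0.9 [233. 173.]
loop_a [0.541  0.2685 0.0018] 0.73 [284. 266.]
```

View pics/w1.png

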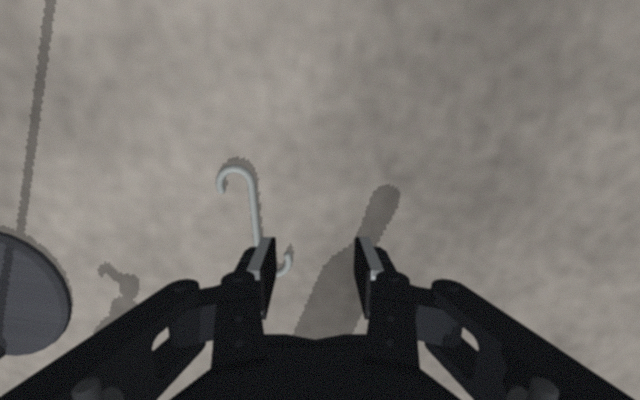

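```bash
python3 - <<'E'
from h import *
a=ray("wrist",(248.5,184),.004);b=ray("wrist",(257,240),.004);print(a,b,np.degrees(np.arctan2(b[1]-a[1],b[0]-a[0])))
th=np.radians(6.5)
for X in [(.495,.239),(.4836,.2376)]: print(px("wrist",[*X,.004]))
x=np.array([-np.cos(th),-np.sin(th),0]);z=np.array([0,0,-1.]);y=np.cross(z,x)
print(rel([.4836,.2376,.001],R.from_matrix(np.c_[x,y,z])))
E
```

```text
[0.45241268 0.2259935  0.004     ] [0.51217942 0.23771749 0.004     ] 11.098354474413165
[259.10246474 224.94321299]
[258.35583813 214.48886883]
(array([-30.2, -59.7, 129.3]), array([-0.1, -0.1, -0.4]))
```

jog_arm --plan '[[[-15, -31, 20, 0, 0, -1, 40], [-30, -62, 45, 0, 0, -2.5, 40], [-30, -62, 85, 0, 0, -2.5, 40], [-30, -62, 115, 0, 0, -2.5, 40], [-30, -62, 129, 0, 0, -2.5, 40], [-30, -62, 129, 0, 0, -2.5, 40], [-30, -62, 129, 0, 0, -2.5, 0], [-30, -62, 129, 0, 0, -2.5, 0]]]'

```text
clock: 2.75
position: [0.4838, 0.2414, 0.0038]
eef_rot: [-0.079, 0.997, 0.001, 0.001]
wrist_force: [0.4, -0.9, 0.4]
grip_width: 0.0116
finger_force: 0.0
```

jog_arm --plan '[[[0, 0, 0, 0, 0, 0, 0], [0, 0, 0, 0, 0, 0, 0], [0, 0, 0, 0, 0, 0, 0], [0, 0, -20, 0, 0, 0, 0], [0, 0, -60, 0, 0, 0, 0], [0, 0, -100, 0, 0, 0, 0], [0, 0, -140, 0, 0, 0, 0], [0, 0, -140, 0, 0, 0, 0]]]'

```text
clock: 3.55
position: [0.4862, 0.242, 0.1478]
eef_rot: [-0.078, 0.997, 0.003, 0.005]
wrist_force: [1.0, 0.6, -0.8]
grip_width: 0.0002
finger_force: 0.0
```

```bash
python3 - <<'E'
from h import *
p,r,s=pose(); print(s["clock"],p,np.round(s["joints"],3),s["grip_width"],s["finger_force"])
a=imaging.read_camera("wrist"); cv2.imwrite("pics/w2.png",a)
for n in ["s_hook","loop_a"]:
    for d in imaging.pinpoint("wrist",n)[:3]: print(n,np.round(d["centre"],4),round(d["score"],2),px("wrist",d["centre"]).round(), (r.inv().apply(np.array(d["centre"])-p)*1000).round(1))
d=np.array([1,0,0.]);c=np.cos(np.radians(20.4));sn=np.sin(np.radians(20.4))
x=np.array([0,sn,-c]);z=d;y=np.cross(z,x)
print(rel([.4,.1,.25],R.from_matrix(np.c_[x,y,z])))
E
```

```text
3.55 [0.48619797 0.24202619 0.14783992] [-0.62   0.322  0.053  1.942 -0.022  0.868  1.171] 0.00019670270826562458 0.0
s_hook [0.4937 0.2365 0.0045] 0.59 [311. 192.] [ -5.2  -7.2 143.4]
loop_a [0.5424 0.2671 0.0034] 0.73 [332. 240.] [-58.   15.4 145.1]
loop_a [0.4405 0.2132 0.0071] 0.56 [296. 139.] [ 51.  -22.  140.2]
(array([ 103.3, -125.3, -108. ]), array([ -9. , -90.4,  23. ]))
```

View pics/w2.png

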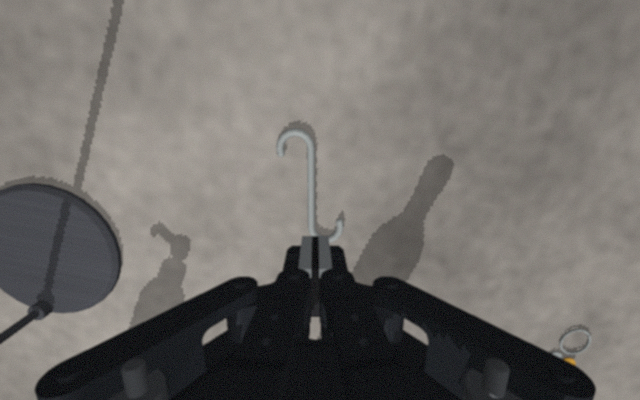

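```bash
python3 - <<'E'
from h import *
p,r,s=pose(); print(s["clock"],p)
for uv in [(311.5,150),(312,190),(312.5,225)]:
    w=ray("wrist",uv,.004); print(w.round(4),(r.inv().apply(w-p)*1000).round(1))
E
```

```text
3.7 [0.48239691 0.23992436 0.14192719]
[0.4489 0.2299 0.004 ] [ 34.7  -4.6 137.9]
[0.49   0.2368 0.004 ] [ -7.   -4.3 137.9]
[0.5285 0.2433 0.004 ] [-46.1  -3.9 137.9]
```

jog_arm --plan '[[[0, -3, 20, 0, 0, 0, 30], [0, -3, 60, 0, 0, 0, 30], [0, -3, 100, 0, 0, 0, 30], [0, -3, 125, 0, 0, 0, 30], [0, -3, 130, 0, 0, 0, 30], [0, -3, 130, 0, 0, 0, 30], [0, -3, 130, 0, 0, 0, 30], [0, -3, 130, 0, 0, 0, 30]]]'

```text
clock: 4.5
position: [0.4842, 0.2377, 0.0134]
eef_rot: [-0.078, 0.997, 0.001, 0.001]
wrist_force: [0.2, -0.3, -0.8]
grip_width: 0.0299
finger_force: 0.0
```

```bash
python3 - <<'E'
from h import *
p,r,s=pose(); print(s["clock"],p)
for uv in [(311.5,150),(312,190),(312.5,225)]:
    w=ray("wrist",uv,.004)
a=imaging.read_camera("wrist"); cv2.imwrite("pics/w3.png",a)
E
```

```text
4.5 [0.48419368 0.23773834 0.01344118]
```

View pics/w3.png

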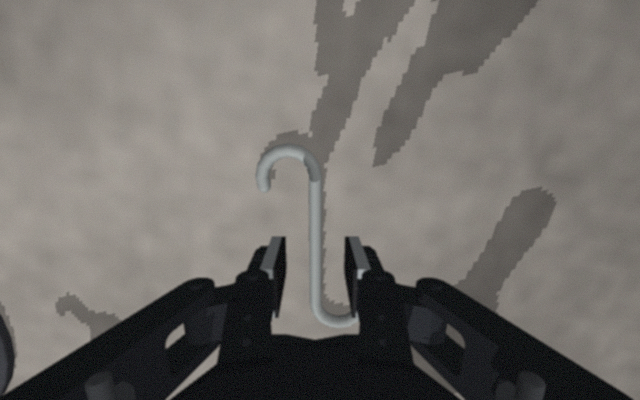

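The hook's shank runs between the open pads (px 316, pads at 275 and 355). I go lower and close.

jog_arm --plan '[[[0, 0, 8, 0, 0, 0, 30], [0, 0, 13, 0, 0, 0, 30], [0, 0, 13, 0, 0, 0, 30], [0, 0, 13, 0, 0, 0, 0], [0, 0, 13, 0, 0, 0, 0], [0, 0, 13, 0, 0, 0, 0], [0, 0, 13, 0, 0, 0, 0], [0, 0, 13, 0, 0, 0, 0]]]'

```text
clock: 5.35
position: [0.4833, 0.2372, -0.0008]
eef_rot: [-0.078, 0.997, 0.0, 0.0]
wrist_force: [0.7, 0.4, -0.0]
grip_width: 0.0
finger_force: 0.0
```

```bash
python3 - <<'E'
from h import *
p,r,s=pose(); print(s["clock"],p,s["grip_width"],s["finger_force"],s["wrist_force"])
a=imaging.read_camera("wrist");b=imaging.read_camera("scene"); cv2.imwrite("pics/w4.png",np.hstack([a[100:,150:500],cv2.resize(b[230:350,320:480],(400,300))]))
E
```

```text
5.35 [ 0.4832695   0.23720563 -0.00078094] 3.168103359547855e-05 0.0 [ 0.71467398  0.38505476 -0.03802489]
```

View pics/w4.png

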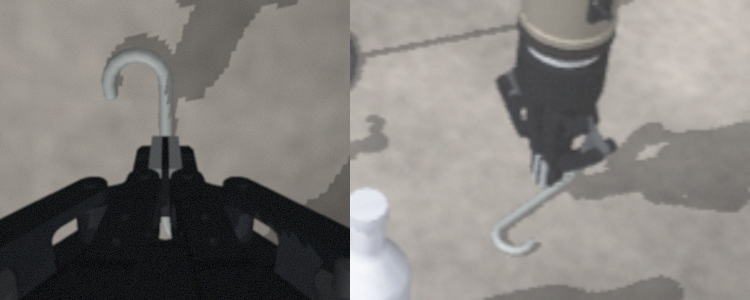

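jog_arm --plan '[[[0, 0, -10, 0, 0, 0, 22], [0, 0, -14, 0, 0, 0, 22], [0, 0, -14, 0, 0, 0, 22], [0, 0, -14, 0, 0, 0, 22], [0, 0, -6, 0, 0, 0, 22], [0, 0, 0, 0, 0, 0, 22], [0, 0, 3, 0, 0, 0, 22], [0, 0, 3, 0, 0, 0, 22]]]'

```text
clock: 6.25
position: [0.4826, 0.2368, -0.0048]
eef_rot: [-0.078, 0.997, -0.0, -0.001]
wrist_force: [0.3, -0.6, 0.6]
grip_width: 0.022
finger_force: 0.0
```

jog_arm --plan '[[[0, 0, 1, 0, 0, 0, 22], [0, 0, 1, 0, 0, 0, 22], [0, 0, 2, 0, 0, 0, 22], [0, 0, 2, 0, 0, 0, 22], [0, 0, 3, 0, 0, 0, 22], [0, 0, 3, 0, 0, 0, 22], [0, 0, 4, 0, 0, 0, 22], [0, 0, 4, 0, 0, 0, 22]]]'

```text
clock: 7.05
position: [0.4832, 0.2372, -0.008]
eef_rot: [-0.078, 0.997, -0.0, -0.0]
wrist_force: [-1.0, 0.3, 0.8]
grip_width: 0.022
finger_force: 0.0
```

jog_arm --plan '[[[0, 0, 1, 0, 0, 0, 22], [0, 0, 2, 0, 0, 0, 22], [0, 0, 2, 0, 0, 0, 22], [0, 0, 3, 0, 0, 0, 22], [0, 0, 3, 0, 0, 0, 22], [0, 0, 4, 0, 0, 0, 22], [0, 0, 4, 0, 0, 0, 22], [0, 0, 4, 0, 0, 0, 22]]]'

```text
clock: 7.85
position: [0.4832, 0.2372, -0.0119]
eef_rot: [-0.078, 0.997, -0.0, -0.0]
wrist_force: [0.2, -0.5, 0.3]
grip_width: 0.0221
finger_force: 0.0
```

jog_arm --plan '[[[0, 0, 0, 0, 0, 0, 18], [0, 0, 0, 0, 0, 0, 18], [0, 0, 0, 0, 0, 0, 14], [0, 0, 0, 0, 0, 0, 14], [0, 0, 0, 0, 0, 0, 10], [0, 0, 0, 0, 0, 0, 10], [0, 0, 0, 0, 0, 0, 6], [0, 0, 0, 0, 0, 0, 6]]]'

```text
clock: 8.65
position: [0.4832, 0.2372, -0.0119]
eef_rot: [-0.078, 0.997, 0.0, -0.0]
wrist_force: [0.4, -0.5, -0.6]
grip_width: 0.006
finger_force: 0.0
```

```bash
python3 - <<'E'
from h import *
p,r,s=pose(); print(s["clock"],p,env.hold_point_z,s["wrist_force"])
for z in (-.0008,.01,.02,.03): print(z,px("scene",[.4833,.2372,z]))
print(px("scene",p))
b=imaging.read_camera("scene");w=imaging.read_camera("wrist")
cv2.imwrite("pics/w5.png",np.hstack([cv2.resize(b[260:350,350:440],(400,400),interpolation=cv2.INTER_CUBIC),w[:,140:540]]))
E
```

```text
8.65 [ 0.48320201  0.23720917 -0.01185454] 0.0187 [ 0.36893526 -0.51555563 -0.55016985]
-0.0008 [397.07360021 309.00044818]
0.01 [397.48787439 305.93938673]
0.02 [397.8759023 303.0722583]
0.03 [398.26827373 300.17303573]
[396.69118026 312.08237755]
```

View pics/w5.png

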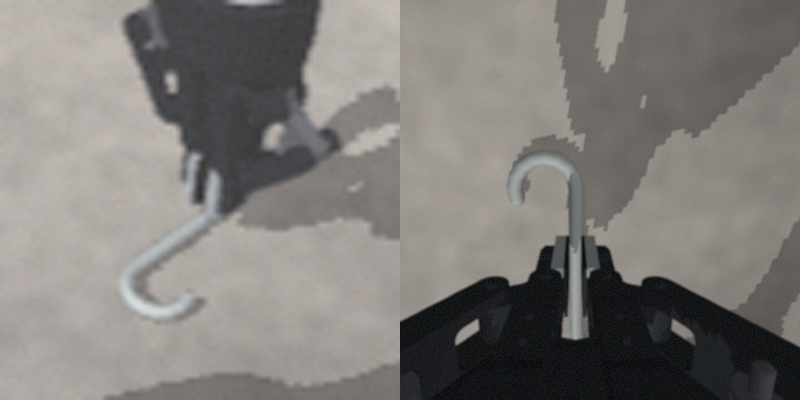

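The fingertips end about 17 mm above where the reported TCP says they are: the tip shows at scene px (397,307), and the hook's top is just below it. I open, go deeper and close.

jog_arm --plan '[[[0, 0, 0, 0, 0, 0, 22], [0, 0, 0, 0, 0, 0, 22], [0, 0, 0, 0, 0, 0, 22], [0, 0, 2, 0, 0, 0, 22], [0, 0, 4, 0, 0, 0, 22], [0, 0, 5, 0, 0, 0, 22], [0, 0, 5, 0, 0, 0, 22], [0, 0, 5, 0, 0, 0, 22]]]'

```text
clock: 9.55
position: [0.4832, 0.2372, -0.0169]
eef_rot: [-0.078, 0.997, -0.0, -0.0]
wrist_force: [0.2, 0.3, 0.6]
grip_width: 0.022
finger_force: 0.0
```

jog_arm --plan '[[[0, 0, 0, 0, 0, 0, 12], [0, 0, 0, 0, 0, 0, 12], [0, 0, 0, 0, 0, 0, 4], [0, 0, 0, 0, 0, 0, 0], [0, 0, 0, 0, 0, 0, 0], [0, 0, 0, 0, 0, 0, 0], [0, 0, 0, 0, 0, 0, 0], [0, 0, 0, 0, 0, 0, 0]]]'

```text
clock: 10.35
position: [0.4833, 0.2373, -0.0168]
eef_rot: [-0.078, 0.997, 0.0, 0.0]
wrist_force: [-0.1, 0.6, 1.3]
grip_width: 0.0001
finger_force: 0.4
```

jog_arm --plan '[[[0, 0, -6, 0, 0, 0, 22], [0, 0, -6, 0, 0, 0, 22], [0, 0, -6, 0, 0, 0, 22], [0, 0, 0, 0, 0, 0, 22], [0, 0, 3, 0, 0, 0, 22], [0, 0, 4, 0, 0, 0, 22], [0, 0, 4, 0, 0, 0, 22], [0, 0, 4, 0, 0, 0, 22]]]'

```text
clock: 11.15
position: [0.4832, 0.2372, -0.021]
eef_rot: [-0.078, 0.997, -0.0, -0.0]
wrist_force: [-0.2, 0.3, 0.6]
grip_width: 0.0224
finger_force: 0.0
```

jog_arm --plan '[[[0, 0, 0, 0, 0, 0, 12], [0, 0, 0, 0, 0, 0, 12], [0, 0, 0, 0, 0, 0, 4], [0, 0, 0, 0, 0, 0, 0], [0, 0, 0, 0, 0, 0, 0], [0, 0, 0, 0, 0, 0, 0], [0, 0, 0, 0, 0, 0, 0], [0, 0, 0, 0, 0, 0, 0]]]'

```text
clock: 11.95
position: [0.4833, 0.2373, -0.0204]
eef_rot: [-0.078, 0.997, 0.0, 0.0]
wrist_force: [-1.4, -0.4, 5.4]
grip_width: 0.0037
finger_force: 59.0
```

jog_arm --plan '[[[0, 0, 0, 0, 0, 0, 22], [0, 0, 0, 0, 0, 0, 22], [0, 0, 0, 0, 0, 0, 22], [0, 0, 2, 0, 0, 0, 22], [0, 0, 4, 0, 0, 0, 22], [0, 0, 5, 0, 0, 0, 22], [0, 0, 5, 0, 0, 0, 22], [0, 0, 5, 0, 0, 0, 22]]]'

```text
clock: 12.75
position: [0.4833, 0.2372, -0.0248]
eef_rot: [-0.078, 0.997, 0.0, -0.0]
wrist_force: [-3.5, -1.3, 16.1]
grip_width: 0.0224
finger_force: 7.9
```

jog_arm --plan '[[[0, 0, 0, 0, 0, 0, 12], [0, 0, 0, 0, 0, 0, 12], [0, 0, 0, 0, 0, 0, 4], [0, 0, 0, 0, 0, 0, 0], [0, 0, 0, 0, 0, 0, 0], [0, 0, 0, 0, 0, 0, 0], [0, 0, 0, 0, 0, 0, 0], [0, 0, 0, 0, 0, 0, 0]]]'

```text
clock: 13.55
position: [0.4845, 0.2377, -0.0244]
eef_rot: [-0.078, 0.997, 0.001, 0.001]
wrist_force: [-1.7, -1.2, 15.5]
grip_width: 0.0051
finger_force: 61.1
```

jog_arm --plan '[[[0, 0, -10, 0, 0, 0, 0], [0, 0, -30, 0, 0, 0, 0], [0, 0, -60, 0, 0, 0, 0], [0, 0, -100, 0, 0, 0, 0], [0, 0, -140, 0, 0, 0, 0], [0, 0, -180, 0, 0, 0, 0], [0, 0, -200, 0, 0, 0, 0], [0, 0, -200, 0, 0, 0, 0]]]'

```text
clock: 14.35
position: [0.4849, 0.2382, 0.1775]
eef_rot: [-0.078, 0.997, 0.001, 0.003]
wrist_force: [0.2, 0.5, -1.5]
grip_width: 0.0046
finger_force: 58.7
```

```bash
python3 - <<'E'
from h import *
p,r,s=pose(); print(s["clock"],p,s["grip_width"],s["finger_force"])
w=imaging.read_camera("wrist")
for n in ["s_hook","loop_a"]:
    for d in imaging.pinpoint("wrist",n)[:3]: print(n,np.round(d["centre"],4),round(d["score"],2),px("wrist",d["centre"]).round(), (r.inv().apply(np.array(d["centre"])-p)*1000).round(1))
b=imaging.read_camera("scene")
for n in ["s_hook","loop_a"]:
    for d in imaging.pinpoint("scene",n)[:3]: print(n,np.round(d["centre"],4),round(d["score"],2),px("scene",d["centre"]).round(), (r.inv().apply(np.array(d["centre"])-p)*1000).round(1))
u,v=px("scene",p).astype(int);print(u,v)
cv2.imwrite("pics/w6.png",np.hstack([cv2.resize(b[v-60:v+60,u-60:u+60],(400,400),interpolation=cv2.INTER_CUBIC),w[:,140:540]]))
for axis in [0]:
    c=np.cos(np.radians(20.4));sn=np.sin(np.radians(20.4))
    x=np.array([0,sn,-c]);z=np.array([1,0,0.]);y=np.cross(z,x)
    print(rel([.42,.1,.25],R.from_matrix(np.c_[x,y,z])))
E
```

```text
14.35 [0.48490044 0.23817616 0.17745056] 0.004637473269174841 58.7081104516983
s_hook [0.4958 0.2386 0.2064] 0.9 [317. 282.] [-11.   -1.2 -28.9]
loop_a [0.4409 0.2128 0.2102] 0.83 [279. 170.] [ 47.2 -18.1 -33.1]
loop_a [0.4931 0.241  0.2075] 0.39 [323. 280.] [ -8.7   1.6 -30. ]
s_hook [0.4906 0.2358 0.2025] 0.62 [403. 245.] [ -5.4  -3.2 -25. ]
loop_a [0.5438 0.2645 0.1999] 0.7 [389. 264.] [-62.4  16.9 -22.1]
404 253
(array([  83.1, -125.3,  -77. ]), array([ -9.1, -90.5,  23.1]))
```

View pics/w6.png

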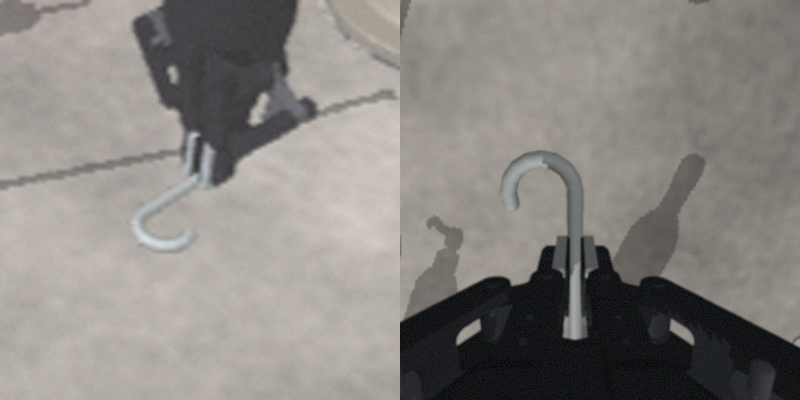

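The S-hook is held at the pads; the trained networks put it near tool (-9,-1,-26) mm. I work out the staging move in front of the ball with the tool turned to horizontal.

```bash
cat >> h.py <<'E'
HK=np.array([-9,-1,-26.])/1000
def Rt(az=0,pitch=0,roll=20.4):
    # tool z horizontal at azimuth az, pitched down; roll: tool x from down towards +y
    a=np.radians(az);z=np.array([np.cos(a),np.sin(a),0]);lat=np.array([-np.sin(a),np.cos(a),0]);k=np.radians(roll)
    x=-np.cos(k)*np.array([0,0,1])+np.sin(k)*lat
    return R.from_rotvec(np.radians(pitch)*lat)*R.from_matrix(np.c_[x,np.cross(z,x),z])
E
python3 - <<'E'
from h import *
T=Rt(); P=np.array([.45,-.083,.286]); t=P-T.apply(HK); print(t)
m,rv=rel(t,T); print(m,rv)
print(R.from_rotvec(np.radians(rv)).as_euler('YXZ',degrees=True))
E
```

```text
[ 0.476      -0.07892557  0.27791303]
[  55.8 -310.8 -104.8] [ -9.1 -90.5  23.1]
[-90.13830997   9.00639537  20.4686357 ]
```

jog_arm --plan '[[[5, -28, -10, -0.8, -8, 2, 0], [10, -56, -20, -1.6, -16, 4, 0], [15, -84, -30, -2.4, -24, 6, 0], [20, -112, -40, -3.2, -32, 8.2, 0], [25, -140, -50, -4, -40, 10.2, 0], [30, -168, -60, -4.8, -48, 12.2, 0], [36, -200, -70, -5.6, -56, 14.3, 0], [42, -235, -80, -6.4, -64, 16.3, 0]]]'

```text
clock: 15.45
position: [0.4745, 0.0932, 0.2346]
eef_rot: [0.009, 0.95, 0.078, 0.301]
wrist_force: [-1.3, 0.6, -1.1]
grip_width: 0.0047
finger_force: 58.8
```

```bash
python3 - <<'E'
from h import *
p,r,s=pose(); print(s["clock"],p,np.round(s["joints"],3),s["grip_width"],s["finger_force"])
T=Rt(); P=np.array([.45,-.083,.286]); t=P-T.apply(HK); print(t,rel(t,T))
E
```

```text
15.45 [0.47452346 0.09323056 0.23457404] [ 0.035 -0.153 -0.368  2.418  0.023  0.236  1.186] 0.00474267891703505 58.82661759853363
[ 0.476      -0.07892557  0.27791303] (array([ -36.9, -163.4,  -58.8]), array([ -3.9, -55. ,  11.5]))
```

```bash
cat > fk.py <<'E'
from h import *
import itertools
from scipy.optimize import least_squares
D=[([-1.312,.477,.022,1.555,-.011,1.109,-.083],[.2419,.6295,.2054],R.from_matrix([[-.933,.359,-.001],[.359,.933,-.002],[0,-.002,-1]])),
([-.732,.339,.036,1.963,-.016,.838,.998],[.44714,.29686,.13123],R.from_quat([-.057,.998,.001,.001])),
([-.62,.322,.053,1.942,-.022,.868,1.171],[.4862,.24203,.14784],R.from_quat([-.078,.997,.003,.005])),
([.035,-.153,-.368,2.418,.023,.236,1.186],[.47452,.09323,.23457],R.from_quat([.009,.95,.078,.301]))]
AX="ZYZYZYZ"
def chain(q,s,o):
    r=R.identity();out=[]
    for i in range(7):
        r=r*R.from_euler(AX[i],s[i]*q[i]+(o[0] if i==0 else o[1] if i==6 else 0)); out.append(r)
    return out
E
python3 - <<'E'
from fk import *
best=[]
for s in itertools.product([1,-1],repeat=7):
    if s[1]<0: continue
    f=lambda o:np.concatenate([(chain(q,s,o)[-1].inv()*r).as_rotvec() for q,p,r in D])
    for o0 in [(0,0),(0,3.1),(3.1,0),(0,1.57),(0,-1.57),(1.57,0),(-1.57,0)]:
        m=least_squares(f,o0); best.append((m.cost,s,m.x.round(3)))
best.sort(key=lambda t:t[0])
for b in best[:6]: print(b)
c,s,o=best[0]
A=[];B=[]
for q,p,r in D:
    ch=chain(q,s,o); ex=np.array([1,0,0]);ez=np.array([0,0,1])
    # h, shoulder x; L1 (x,z) in frame3; L2 (x,z) in frame5; L3 (x,z)
    A.append(np.c_[ez,ch[0].apply(ex),ch[2].apply(ez),ch[2].apply(ex),ch[4].apply(ez),ch[4].apply(ex),ch[6].apply(ez),ch[5].apply(ex)]);B+=list(p)
A=np.vstack(A);B=np.array(B)
for cols in [[0,2,4,6],[0,2,4,6,7],[0,2,3,4,5,6],[0,1,2,3,4,5,6,7]]:
    x,_,rk,sv=np.linalg.lstsq(A[:,cols],B,rcond=1e-3);print(cols,x.round(4),np.abs(A[:,cols]@x-B).max().round(4),sv.round(3))
E
```

```text
(np.float64(7.149009492732768e-06), (-1, 1, -1, 1, -1, 1, -1), array([-0.   ,  1.571]))
(np.float64(7.149009492733086e-06), (-1, 1, -1, 1, -1, 1, -1), array([-0.   ,  1.571]))
(np.float64(7.149009492733111e-06), (-1, 1, -1, 1, -1, 1, -1), array([-0.   ,  1.571]))
(np.float64(7.149009492733128e-06), (-1, 1, -1, 1, -1, 1, -1), array([-0.   ,  1.571]))
(np.float64(7.149009492801529e-06), (-1, 1, -1, 1, -1, 1, -1), array([-0.   ,  1.571]))
(np.float64(7.149009492893479e-06), (-1, 1, -1, 1, -1, 1, -1), array([6.283, 1.571]))
[0, 2, 4, 6] [0.3124 0.478  0.5001 0.2976] 0.0604 [3.62  1.641 0.415 0.178]
[0, 2, 4, 6, 7] [ 0.3252  0.336   0.4881  0.1881 -0.0638] 0.0623 [3.62  2.558 0.487 0.325 0.09 ]
[0, 2, 3, 4, 5, 6] [ 1.4724 -0.9258  0.6439  0.9362  0.7208 -0.9114] 0.0468 [3.951 2.804 0.557 0.43  0.164 0.036]
[0, 1, 2, 3, 4, 5, 6, 7] [ 2.1187 -0.1752 -1.6017  1.0932  1.302   1.0528 -1.5363  0.0899] 0.0466 [3.957 3.944 0.59  0.556 0.314 0.159 0.085 0.023]
```

```bash
cat >> fk.py <<'E'
S=(-1,1,-1,1,-1,1,-1);O=(0,np.pi/2)
def cols(q):
    ch=chain(q,S,O);ex,ey,ez=np.eye(3)
    return np.c_[ez,ch[0].apply(ey),ch[2].apply(ez),ch[2].apply(ey),ch[4].apply(ez),ch[4].apply(ey),ch[6].apply(ez)],ch
E
python3 - <<'E'
from fk import *
A=np.vstack([cols(q)[0] for q,_,_ in D]);B=np.concatenate([p for _,p,_ in D])
print(np.linalg.svd(A)[1].round(3))
for c in ([0,1,2,4,6],[0,2,3,4,6],[0,2,4,5,6],[0,1,2,3,4,6],[0,1,2,3,4,5,6]):
    for rc in (1e-6,.03):
        x,*_=np.linalg.lstsq(A[:,c],B,rcond=rc);print(c,x.round(4),np.abs(A[:,c]@x-B).max().round(4))
E
```

```text
[3.622 3.448 1.642 0.513 0.178 0.039 0.011]
[0, 1, 2, 4, 6] [ 0.3089 -0.0624  0.5349  0.4738  0.3668] 0.001
[0, 1, 2, 4, 6] [ 0.3089 -0.0624  0.5349  0.4738  0.3668] 0.001
[0, 2, 3, 4, 6] [ 0.2643  0.5495 -0.0621  0.4697  0.3386] 0.0014
[0, 2, 3, 4, 6] [ 0.2643  0.5495 -0.0621  0.4697  0.3386] 0.0014
[0, 2, 4, 5, 6] [ 0.264   0.546   0.4721 -0.0621  0.3329] 0.0016
[0, 2, 4, 5, 6] [ 0.264   0.546   0.4721 -0.0621  0.3329] 0.0016
[0, 1, 2, 3, 4, 6] [ 0.2861 -0.0305  0.5424 -0.0318  0.4717  0.3524] 0.0006
[0, 1, 2, 3, 4, 6] [ 0.2169  0.0651  0.5656 -0.127   0.4652  0.3091] 0.0035
[0, 1, 2, 3, 4, 5, 6] [ 0.2911 -0.037   0.5451 -0.0999  0.4693  0.0746  0.3621] 0.0003
[0, 1, 2, 3, 4, 5, 6] [ 0.1906  0.1006  0.5683 -0.0606  0.4667 -0.1018  0.2836] 0.0049
```

```bash
cat >> fk.py <<'E'
Lk=np.array([.3089,-.0624,.5349,0,.4738,0,.3668])
lo=np.array([-2.96,-.34,-1.41,.24,-1.37,.17,-2.96]);hi=np.array([2.96,2.1,1.46,2.44,4.51,1.92,2.96])
def fk(q): c,ch=cols(q); return c@Lk,ch[-1]
def ik(t,T,q0,w=.3,reg=0):
    q0=np.array(q0)
    def f(q):
        p,r=fk(q); return np.r_[(p-t)*5,(r.inv()*T).as_rotvec()*w,reg*(q-q0)]
    m=least_squares(f,np.clip(q0,lo+.03,hi-.03),bounds=(lo+.02,hi-.02)); p,r=fk(m.x)
    return m.x,np.linalg.norm(p-t)*1000,np.degrees((r.inv()*T).magnitude())
E
python3 - <<'E'
from fk import *
p,r,s=pose();q0=np.array(s["joints"]);rng=np.random.default_rng(1)
for az in (-30,0,30):
  for pitch in (0,20,40):
    for flip in (0,180):
      T=Rt(az,pitch,20.4+flip); hk=HK*[1 if not flip else 1,1,1]
      t=np.array([.596,-.083,.286])-T.apply(hk)
      res=[]
      for k in range(10):
        q,e,a=ik(t,T,q0 if k==0 else rng.uniform(lo,hi)); res.append((e+a,k,np.linalg.norm(q-q0),q.round(2)))
      ok=[x for x in res if x[0]<1]; b=min(ok,key=lambda x:x[2]) if ok else min(res,key=lambda x:x[0])
      print(az,pitch,flip,len(ok),round(b[0],1),round(b[2],2),b[3])
E
```

```text
-30 0 0 0 2.5 4.02 [ 0.19  0.77 -0.78  2.42  2.25  1.9  -1.53]
-30 0 180 0 3.3 3.03 [ 0.28  0.75 -0.87  2.42  2.26  1.9   1.68]
-30 20 0 7 0.0 3.43 [ 0.01  0.31 -0.49  2.42  2.    1.13 -1.43]
-30 20 180 6 0.0 2.25 [-0.    0.26 -0.44  2.42  1.99  1.07  1.74]
-30 40 0 7 0.0 2.53 [ 0.03  0.12 -0.35  2.27  1.46  0.65 -0.82]
-30 40 180 6 0.0 1.91 [-0.03  0.09 -0.26  2.26  1.43  0.61  2.39]
0 0 0 0 14.4 4.64 [ 1.45  1.58 -1.39  2.42  3.49  0.81 -0.57]
0 0 180 0 13.9 4.38 [ 1.46  1.41 -1.39  2.42  3.46  0.8   2.42]
0 20 0 0 3.3 3.98 [ 1.3   0.7  -1.39  2.42  2.75  0.74 -1.  ]
0 20 180 7 0.1 3.49 [ 1.3   0.7  -1.39  2.42  2.79  0.77  2.12]
0 40 0 4 0.0 3.22 [ 1.22  0.29 -1.22  2.25  2.13  0.19 -0.7 ]
0 40 180 1 0.0 2.9 [ 1.27  0.31 -1.27  2.22  1.91  0.19  2.68]
30 0 0 1 0.0 5.63 [ 1.55  1.3  -1.3   2.25  4.33  0.4  -1.62]
30 0 180 3 0.0 4.53 [ 0.91  0.63 -0.42  2.3   4.28  1.24  1.1 ]
30 20 0 3 0.0 5.75 [ 0.55  0.33 -0.06  2.33  4.38  0.99 -2.4 ]
30 20 180 2 0.0 4.54 [0.48 0.31 0.01 2.31 4.41 1.   0.68]
30 40 0 5 0.0 2.16 [ 1.48  0.67 -1.39  2.09  0.06  0.26  2.05]
30 40 180 3 0.0 1.94 [ 0.54  0.18 -0.18  2.15 -1.31  0.63  0.02]
```

```bash
python3 - <<'E'
from fk import *
p,r,s=pose();q0=np.array(s["joints"])
sd=np.array([.01,.31,-.49,2.38,2.,1.,-1.4])
def go(name,P,h,azs,ps,roll):
  for az in azs:
    for pitch in ps:
      T=Rt(az,pitch,roll);t=np.array(P)-T.apply(h);q,e,a=ik(t,T,sd,reg=.002);print(name,az,pitch,round(e,1),round(a,1),q.round(2))
go("entry",[.596,-.083,.286],HK,(-10,-20,-30),(20,30),20.4)
go("hung",[.596,-.043,.2575],HK,(-10,-20,-30),(20,30),20.4)
HL=np.array([0,0,-.035])
for roll in (0,90*0+180):
  go("pick%d"%roll,[.498,-.217,.095],HL,(-30,-20),(10,20,30),roll)
  go("hang%d"%roll,[.596,-.043,.15],HL,(-30,-20),(10,20,30),roll)
E
```

```text
entry -10 20 0.9 3.7 [ 1.08  0.65 -1.39  2.42  2.43  1.01 -0.98]
entry -10 30 0.0 0.0 [ 0.48  0.14 -0.61  2.42  2.53  0.53 -1.46]
entry -20 20 0.1 0.3 [ 0.87  0.78 -1.39  2.42  2.32  1.42 -1.01]
entry -20 30 0.0 0.0 [ 0.14  0.14 -0.42  2.41  2.09  0.67 -1.28]
entry -30 20 0.0 0.0 [ 0.01  0.31 -0.49  2.42  2.    1.13 -1.43]
entry -30 30 0.0 0.0 [ 0.06  0.19 -0.47  2.35  1.8   0.85 -1.19]
hung -10 20 1.3 5.6 [ 0.88  0.78 -1.39  2.42  2.33  1.26 -0.94]
hung -10 30 0.0 0.0 [ 0.58  0.3  -0.87  2.42  2.36  0.73 -1.3 ]
hung -20 20 0.1 0.3 [ 0.7   0.95 -1.39  2.42  2.33  1.66 -1.  ]
hung -20 30 0.0 0.0 [ 0.06  0.23 -0.48  2.42  2.04  0.81 -1.33]
hung -30 20 0.0 0.0 [-0.1   0.41 -0.5   2.41  1.94  1.24 -1.49]
hung -30 30 0.0 0.0 [-0.01  0.29 -0.52  2.34  1.78  0.97 -1.27]
pick0 -30 10 3.9 19.3 [-0.1   1.14 -0.24  2.42  2.02  1.9  -1.79]
pick0 -30 20 4.1 17.1 [ 0.81  1.23 -1.17  2.42  2.35  1.9  -0.76]
pick0 -30 30 2.7 11.5 [ 1.1   1.27 -1.39  2.42  2.3   1.63 -0.42]
pick0 -20 10 4.4 24.7 [-0.62  1.8   0.44  2.42  1.91  1.9  -2.78]
pick0 -20 20 4.1 17.4 [ 1.97  2.08 -1.39  2.42  2.81  0.7   0.
[... 575 characters left out ...]
2  2.71  0.76 -2.94]
pick180 -30 30 3.4 33.1 [ 0.36  0.33 -0.15  2.28  1.19  0.19 -2.94]
pick180 -20 10 3.1 12.0 [ 1.93  2.08 -1.11  2.42  3.64  0.78 -2.94]
pick180 -20 20 4.1 17.4 [ 1.97  2.08 -1.39  2.42  2.81  0.7  -2.43]
pick180 -20 30 3.2 15.3 [ 1.69  1.44 -1.39  2.42  2.59  0.79 -2.94]
hang180 -30 10 1.6 17.0 [-1.66  1.87  1.35  2.35 -1.35  0.19 -2.11]
hang180 -30 20 1.7 17.5 [-1.55  1.47  1.4   2.35 -1.35  0.19 -1.74]
hang180 -30 30 1.8 19.0 [-1.38  0.89  1.24  2.29  0.27  0.19 -2.94]
hang180 -20 10 2.5 26.0 [-1.71  1.99  1.33  2.34 -1.35  0.19 -2.21]
hang180 -20 20 3.0 30.8 [-1.48  1.17  1.29  2.28  0.09  0.19 -2.94]
hang180 -20 30 2.4 24.9 [-1.22  0.57  1.1   2.29  0.64  0.19 -2.94]
```

```bash
cat >> fk.py <<'E'
def rows(Q,n,q0=None):
    p,r,s=pose(); b=None
    q0=np.array(s["joints"]);p0,r0=fk(q0)
    print("model err",(p-p0).round(4),np.degrees((r.inv()*r0).magnitude()).round(2))
    for i in range(1,n+1):
        q=q0+(np.array(Q)-q0)*i/n; pp,rr=fk(q)
        m=(r0.inv().apply(pp-p0)*1000).round(0);v=np.degrees((r0.inv()*rr).as_rotvec()).round(1)
        print(i,list(m),list(v),"hook",(pp+rr.apply(HK)).round(3))
E
python3 - <<'E'
from fk import *
T=Rt(-20,30);t=np.array([.54,-.115,.30])-T.apply(HK)
q,e,a=ik(t,T,[.14,.14,-.42,2.38,2.09,.67,-1.28],reg=.002);print(q.round(3),e,a)
rows(q,24)
E
```

```text
[ 1.221  0.245 -1.39   2.42   2.123  0.681 -1.075] 0.2015915330825709 1.0625661339930985
model err [ 0.0009 -0.0005 -0.0004] 0.0
1 [np.float64(11.0), np.float64(-15.0), np.float64(4.0)] [np.float64(2.1), np.float64(1.4), np.float64(0.8)] hook [0.461 0.076 0.249]
2 [np.float64(20.0), np.float64(-30.0), np.float64(8.0)] [np.float64(4.2), np.float64(2.5), np.float64(1.7)] hook [0.456 0.063 0.239]
3 [np.float64(29.0), np.float64(-45.0), np.float64(11.0)] [np.float64(6.4), np.float64(3.5), np.float64(2.6)] hook [0.452 0.049 0.23 ]
4 [np.float64(36.0), np.float64(-61.0), np.float64(13.0)] [np.float64(8.6), np.float64(4.3), np.float64(3.5)] hook [0.448 0.036 0.221]
5 [np.float64(42.0), np.float64(-76.0), np.float64(15.0)] [np.float64(10.7), np.float64(4.8), np.float64(4.5)] hook [0.445 0.022 0.214]
6 [np.float64(47.0), np.float64(-91.0), np.float64(16.0)] [np.float64(12.8), np.float64(5.1), np.float64(5.5)] hook [0.442 0.008 0.209]
7 [np.float64(50.0), np.float64(-106.0), np.float64(17.0)] [np.float64(14.9), np.float64(5.1), np.float64(6.5)] hook [ 0.441 -0.005  0.204]
8 [np.float64(52.0), 
[... 1712 characters left out ...]
float64(-214.0), np.float64(3.0)] [np.float64(24.5), np.float64(-16.6), np.float64(21.9)] hook [ 0.502 -0.115  0.246]
21 [np.float64(-56.0), np.float64(-213.0), np.float64(-1.0)] [np.float64(23.3), np.float64(-19.5), np.float64(23.4)] hook [ 0.512 -0.117  0.258]
22 [np.float64(-73.0), np.float64(-212.0), np.float64(-5.0)] [np.float64(21.8), np.float64(-22.6), np.float64(25.0)] hook [ 0.521 -0.117  0.271]
23 [np.float64(-91.0), np.float64(-209.0), np.float64(-11.0)] [np.float64(19.9), np.float64(-25.7), np.float64(26.7)] hook [ 0.531 -0.117  0.285]
24 [np.float64(-109.0), np.float64(-204.0), np.float64(-18.0)] [np.float64(17.7), np.float64(-28.9), np.float64(28.3)] hook [ 0.541 -0.115  0.3  ]
```

jog_arm --plan '[[[20, -30, 8, 4.2, 2.5, 1.7, 0], [36, -61, 13, 8.6, 4.3, 3.5, 0], [47, -91, 16, 12.8, 5.1, 5.5, 0], [52, -120, 17, 16.8, 4.9, 7.5, 0], [51, -146, 17, 20.3, 3.7, 9.5, 0], [44, -169, 16, 23.1, 1.4, 11.6, 0], [31, -187, 14, 25.1, -1.9, 13.9, 0], [12, -201, 12, 26, -6, 16.3, 0]]]'

```text
clock: 16.25
position: [0.4759, -0.0982, 0.1849]
eef_rot: [0.208, 0.921, -0.096, 0.316]
wrist_force: [-0.8, -1.1, -1.3]
grip_width: 0.0051
finger_force: 58.8
```

```bash
python3 - <<'E'
from fk import *
p,r,s=pose();print(s["clock"],p,np.round(s["joints"],3),s["grip_width"])
T=Rt(-20,30);t=np.array([.596,-.115,.292])-T.apply(HK)
q,e,a=ik(t,T,[.14,.14,-.42,2.38,2.09,.67,-1.28],reg=.002);print(q.round(3),e,a)
rows(q,10)
E
```

```text
16.25 [ 0.47585755 -0.09819152  0.18494226] [ 1.168  0.101 -1.396  2.436  1.349  0.535 -0.236] 0.0051285696651285646
[ 0.206  0.116 -0.385  2.413  2.196  0.597 -1.316] 0.00014032471926895805 0.0014435617128482638
model err [ 0.0281 -0.0143 -0.0053] 0.0
1 [np.float64(-18.0), np.float64(-4.0), np.float64(6.0)] [np.float64(0.0), np.float64(-2.2), np.float64(2.0)] hook [ 0.453 -0.09   0.222]
2 [np.float64(-36.0), np.float64(-5.0), np.float64(13.0)] [np.float64(-0.1), np.float64(-4.3), np.float64(4.0)] hook [ 0.468 -0.1    0.228]
3 [np.float64(-55.0), np.float64(-6.0), np.float64(18.0)] [np.float64(-0.6), np.float64(-6.5), np.float64(5.9)] hook [ 0.483 -0.108  0.235]
4 [np.float64(-74.0), np.float64(-4.0), np.float64(23.0)] [np.float64(-1.2), np.float64(-8.7), np.float64(7.8)] hook [ 0.499 -0.114  0.242]
5 [np.float64(-92.0), np.float64(-1.0), np.float64(27.0)] [np.float64(-2.1), np.float64(-10.8), np.float64(9.6)] hook [ 0.515 -0.119  0.25 ]
6 [np.float64(-111.0), np.float64(4.0), np.float64(31.0)] [np.float64(-3.3), np.float64(-12.9), np.float64(11.4)] hook [ 0.531 -0.122  0.258]
7 [np.float64(-129.0), np.float64(10.0), np.float64(34.0)] [np.float64(-4.7), np.float64(-14.9), np.float64(13.1)] hook [ 0.547 -0.123  0.266]
8 [np.float64(-147.0), np.float64(19.0), np.float64(36.0)] [np.float64(-6.3), np.float64(-16.8), np.float64(14.8)] hook [ 0.564 -0.122  0.274]
9 [np.float64(-164.0), np.float64(29.0), np.float64(37.0)] [np.float64(-8.2), np.float64(-18.6), np.float64(16.4)] hook [ 0.58  -0.119  0.283]
10 [np.float64(-181.0), np.float64(40.0), np.float64(37.0)] [np.float64(-10.3), np.float64(-20.2), np.float64(18.0)] hook [ 0.596 -0.115  0.292]
```

```bash
cat >> fk.py <<'E'
D.append(([1.168,.101,-1.396,2.436,1.349,.535,-.236],[.47586,-.09819,.18494],None))
def fit():
    A=np.vstack([cols(q)[0] for q,_,_ in D]);B=np.concatenate([p for _,p,_ in D])
    x=np.linalg.lstsq(A,B,rcond=1e-6)[0];return x,np.abs(A@x-B).max()
Lk,_e=fit()
E
python3 - <<'E'
from fk import *
from fk import Lk
print(Lk.round(4),_e)if 0 else print(Lk.round(4))
T=Rt(-20,30)
for P in ([.54,-.12,.285],[.596,-.115,.292]):
  t=np.array(P)-T.apply(HK);print(t.round(4),rel(t,T))
  q,e,a=ik(t,T,[.14,.14,-.42,2.38,2.09,.67,-1.28],reg=.002);print(q.round(3),e,a)
E
```

```text
[ 0.286  -0.0304  0.5423 -0.0312  0.4717 -0.0006  0.3523]
[ 0.5588 -0.1225  0.265 ] (array([-116.8,   11.4,  -10.1]), array([-10.3, -20.2,  18. ]))
[ 1.258  0.096 -1.39   2.42   1.999  0.52  -1.049] 0.9189660255302039 4.7845759244254165
[ 0.6148 -0.1175  0.272 ] (array([-159.5,   40.3,   13.3]), array([-10.3, -20.2,  18. ]))
[ 0.212  0.097 -0.373  2.407  2.191  0.57  -1.299] 0.00013215912587688513 0.0013354101540914254
```

jog_arm --plan '[[[-20, -2, 2, -0.5, -3, 2.5, 0], [-45, 0, 4, -1.5, -6, 5, 0], [-72, 4, 6, -3, -9, 8, 0], [-98, 10, 8, -5, -12, 11, 0], [-122, 20, 10, -7, -15, 13.5, 0], [-145, 30, 12, -8.8, -18, 16, 0], [-159, 40, 13, -10.3, -20.2, 18, 0], [-159, 40, 13, -10.3, -20.2, 18, 0]]]'

```text
clock: 17.05
position: [0.6144, -0.1155, 0.2699]
eef_rot: [0.298, 0.814, 0.004, 0.498]
wrist_force: [0.3, 0.6, -1.0]
grip_width: 0.0049
finger_force: 58.9
```

```bash
python3 - <<'E'
from fk import *
p,r,s=pose();print(s["clock"],p,np.round(s["joints"],3),s["grip_width"],(p-fk(s["joints"])[0]).round(4))
T=Rt(-20,30)
for cam in ("scene","top"):
  imaging.read_camera(cam)
  for n in ("s_hook","loop_a","stand_seat"):
    for d in imaging.pinpoint(cam,n)[:3]: print(cam,n,np.round(d["centre"],4),round(d["score"],2),(r.inv().apply(np.array(d["centre"])-p)*1000).round(1))
t=np.array([.596,-.115,.292])-T.apply(HK);print(rel(t,T))
E
```

```text
17.05 [ 0.61444024 -0.1155409   0.26986509] [ 1.095  0.333 -1.357  2.367  2.071  0.783 -1.005] 0.004875000193943071 [-0.0001  0.0003 -0.0001]
scene s_hook [ 0.5961 -0.1171  0.2942] 0.61 [-14.5  -2.8 -26.7]
scene loop_a [ 0.5686 -0.1005  0.2426] 0.75 [ 44.4 -18.  -27.9]
scene loop_a [ 0.6226 -0.1257  0.3395] 0.65 [-64.   16.7 -25.5]
scene stand_seat [ 0.5976 -0.0414  0.3108] 0.77 [  8.7  65.2 -55.9]
top s_hook [ 0.592  -0.1117  0.2942] 0.44 [-10.5  -0.3 -31.6]
top s_hook [ 0.5959 -0.0421  0.3149] 0.28 [  5.6  65.1 -59.2]
top loop_a [ 0.6181 -0.1278  0.3462] 0.65 [-68.9  14.8 -31.9]
top stand_seat [ 0.5974 -0.0402  0.3104] 0.92 [  9.6  66.  -56.2]
(array([-1.2, -0.2,  0.8]), array([ 0. , -0.1,  0.2]))
```

```bash
cat >> fk.py <<'E'
HC=np.array([-11,-1,-28.])/1000;U=np.array([-.953,.303,0]);V=np.array([.303,.953,0])
def tcp_for(hx,hy,W,T): return np.array(W)-T.apply(HC+(hx*U+hy*V)/1000)
E
python3 - <<'E'
from fk import *
p,r,s=pose();W=[.597,-.042,.311]
for hx,hy in [(30,35),(30,3),(50,0)]:
    t=tcp_for(hx,hy,W,r);print(hx,hy,t.round(4),rel(t,r)[0]); q,e,a=ik(t,r,s["joints"],reg=.002);print(q.round(2),e,a)
# current arm position in hook coords
v=r.inv().apply(np.array([1,0,0.]));c=r.inv().apply(np.array(W)-p)-HC;c=c-v*c[2]/v[2];print("now",(c@U*1000).round(1),(c@V*1000).round(1))
E
```

```text
30 35 [ 0.5904 -0.0703  0.261 ] [ 38.5  23.6 -27.5]
[ 0.98  0.32 -1.39  2.42  1.99  0.9  -1.06] 0.0015163314222975777 0.0076483511618913895
30 3 [ 0.6019 -0.0405  0.2623] [ 48.2  54.1 -27.5]
[ 0.85  0.35 -1.36  2.39  1.93  0.98 -1.04] 0.00034482415615249683 0.00240878985936681
50 0 [ 0.5939 -0.0334  0.2451] [ 68.2  50.9 -27.5]
[ 0.79  0.4  -1.34  2.42  1.95  1.05 -1.08] 0.00046221369229723007 0.0031870511344865046
now 15.8 81.4
```

jog_arm --plan '[[[10, 6, -7, 0, 0, 0, 0], [20, 12, -14, 0, 0, 0, 0], [30, 18, -21, 0, 0, 0, 0], [38, 24, -27, 0, 0, 0, 0], [38, 24, -27, 0, 0, 0, 0], [38, 24, -27, 0, 0, 0, 0], [38, 24, -27, 0, 0, 0, 0], [38, 24, -27, 0, 0, 0, 0]]]'

```text
clock: 18.25
position: [0.5916, -0.0709, 0.2613]
eef_rot: [0.298, 0.813, 0.002, 0.499]
wrist_force: [-0.2, 0.5, -1.4]
grip_width: 0.005
finger_force: 58.9
```

```bash
python3 - <<'E'
from fk import *
p,r,s=pose();print(s["clock"],p,s["wrist_force"]);A=[];B=[];SS=[]
for cam in ("scene","top","scene","top"):
  imaging.read_camera(cam)
  for n in ("loop_a","stand_seat"):
    for d in imaging.pinpoint(cam,n)[:3]: print(cam,n,np.round(d["centre"],4),round(d["score"],2),(r.inv().apply(np.array(d["centre"])-p)*1000).round(1))
b=imaging.read_camera("scene")
cv2.imwrite("pics/x1.png",cv2.resize(b[110:230,230:350],(600,600),interpolation=cv2.INTER_CUBIC))
W=[.597,-.042,.311]
for hx,hy in [(30,3),(50,0)]: print(rel(tcp_for(hx,hy,W,r),r)[0])
E
```

```text
18.25 [ 0.59155894 -0.07087894  0.26132207] [-0.24461816  0.45787509 -1.38718634]
scene loop_a [ 0.5458 -0.0542  0.2348] 0.64 [ 44.4 -16.4 -28.8]
scene loop_a [ 0.5993 -0.0796  0.331 ] 0.56 [-63.3  17.5 -26.1]
scene stand_seat [ 0.5989 -0.0407  0.3131] 0.88 [-29.7  43.9 -28.9]
top loop_a [ 0.5952 -0.0787  0.338 ] 0.67 [-67.2  18.4 -33.2]
top stand_seat [ 0.5972 -0.0437  0.3115] 0.67 [-29.3  40.2 -28.6]
scene loop_a [ 0.5997 -0.0788  0.3297] 0.66 [-62.   18.  -25.3]
scene loop_a [ 0.4974 -0.2202  0.0956] 0.57 [  92.2 -218.1   50.6]
scene loop_a [ 0.5432 -0.0526  0.2366] 0.47 [ 44.6 -15.8 -32.3]
scene stand_seat [ 0.5954 -0.0411  0.3132] 0.85 [-28.8  41.9 -31.7]
top loop_a [ 0.4971 -0.2159  0.1575] 0.74 [  44.1 -196.1   18.1]
top loop_a [ 0.5976 -0.0777  0.3384] 0.45 [-67.8  20.5 -31.7]
top stand_seat [ 0.5956 -0.0417  0.3134] 0.69 [-29.3  41.6 -31.4]
top stand_seat [ 0.6124 -0.0433  0.0042] 0.61 [215.3 -44.5 137.8]
[10.1 29.7 -0.7]
[30.1 26.5 -0.7]
```

jog_arm --plan '[[[3, 10, -1, 0, 0, 0, 0], [7, 20, -1, 0, 0, 0, 0], [10, 28, -1, 0, 0, 0, 0], [10, 28, -1, 0, 0, 0, 0], [17, 27, -1, 0, 0, 0, 0], [24, 26, -1, 0, 0, 0, 0], [29, 25, -1, 0, 0, 0, 0], [29, 25, -1, 0, 0, 0, 0]]]'

```text
clock: 19.7
position: [0.5925, -0.035, 0.2444]
eef_rot: [0.298, 0.814, 0.002, 0.498]
wrist_force: [0.7, -0.1, -0.1]
grip_width: 0.0049
finger_force: 58.9
```

```bash
python3 - <<'E'
from fk import *
p,r,s=pose();print(s["clock"],p,s["wrist_force"],np.round(s["joints"],2))
for cam in ("scene","top"):
  b=imaging.read_camera(cam)
  for n in ("loop_a","stand_seat"):
    for d in imaging.pinpoint(cam,n)[:3]: print(cam,n,np.round(d["centre"],4),round(d["score"],2),(r.inv().apply(np.array(d["centre"])-p)*1000).round(1))
  if cam=="scene": a=cv2.resize(b[120:220,250:330],(400,500),interpolation=cv2.INTER_CUBIC)
  else: a=np.hstack([a,cv2.resize(b[150:250,310:390],(400,500),interpolation=cv2.INTER_CUBIC)])
cv2.imwrite("pics/x2.png",a)
E
```

```text
19.7 [ 0.59253512 -0.03496485  0.24437127] [ 0.690834   -0.13722371 -0.08225662] [ 0.79  0.39 -1.33  2.42  1.95  1.04 -1.09]
scene loop_a [ 0.5435 -0.0212  0.2234] 0.64 [ 39.7 -18.6 -33.3]
scene loop_a [ 0.6036 -0.0461  0.3165] 0.6 [-67.5  17.8 -24. ]
scene stand_seat [ 0.5976 -0.0402  0.3144] 0.85 [-61.   19.1 -29.6]
top loop_a [ 0.6024 -0.0466  0.3198] 0.66 [-70.   17.8 -26.5]
top stand_seat [ 0.5968 -0.0428  0.3116] 0.6 [-59.7  15.8 -28.1]
```

jog_arm --plan '[[[2, 0, 0, 0, 0, 0, 0], [4, -0.5, 0, 0, 0, 0, 0], [5, -1, 0, 0, 0, 0, 0], [5, -1, 0, 0, 0, 0, 0], [5, -1, 0, 0, 0, 0, 10], [5, -1, 0, 0, 0, 0, 16], [5, -1, 0, 0, 0, 0, 26], [5, -1, 0, 0, 0, 0, 26]]]'

```text
clock: 20.8
position: [0.5909, -0.0333, 0.241]
eef_rot: [0.298, 0.814, 0.002, 0.499]
wrist_force: [-0.4, -0.6, -0.6]
grip_width: 0.026
finger_force: 0.0
```

jog_arm --plan '[[[0, 0, -20, 0, 0, 0, 26], [0, 0, -50, 0, 0, 0, 26], [2, 0, -80, 0, 0, 0, 26], [4, 0, -100, 0, 0, 0, 30], [6, 0, -110, 0, 0, 0, 40], [6, 0, -110, 0, 0, 0, 60], [6, 0, -110, 0, 0, 0, 85], [6, 0, -110, 0, 0, 0, 85]]]'

```text
clock: 21.6
position: [0.5199, 0.0111, 0.3061]
eef_rot: [0.303, 0.817, -0.005, 0.491]
wrist_force: [-0.1, 0.1, -0.3]
grip_width: 0.081
finger_force: 0.0
```

```bash
python3 - <<'E'
from fk import *
p,r,s=pose();print(s["clock"],p,s["wrist_force"],np.round(s["joints"],2))
for k,cam in enumerate(("scene","top","scene","top")):
  b=imaging.read_camera(cam)
  for n in ("s_hook","loop_a")+(("lantern_cap","bail_top") if k<2 else ()):
    for d in imaging.pinpoint(cam,n)[:4]: print(cam,n,np.round(d["centre"],4),round(d["score"],2))
E
```

```text
21.6 [0.51990486 0.01110634 0.30614726] [-0.11183439  0.10201776 -0.33373711] [ 1.03 -0.33 -1.39  2.44  1.56  0.37 -1.03]
scene loop_a [ 0.6019 -0.0459  0.3123] 0.73
scene loop_a [0.7732 0.056  0.0018] 0.58
scene loop_a [ 0.5715 -0.0185  0.2069] 0.53
scene loop_a [ 0.4961 -0.2217  0.095 ] 0.29
scene lantern_cap [ 0.5635 -0.334   0.093 ] 0.98
scene lantern_cap [ 0.3119 -0.2228  0.0973] 0.81
scene lantern_cap [ 0.494  -0.2186  0.0938] 0.77
scene bail_top [ 0.313  -0.226   0.1535] 0.88
scene bail_top [ 0.4969 -0.222   0.1492] 0.77
scene bail_top [ 0.5578 -0.3405  0.1525] 0.64
scene bail_top [ 0.5985 -0.0403  0.3122] 0.56
top s_hook [ 0.6062 -0.0457  0.2602] 0.63
top s_hook [ 0.6008 -0.0465  0.3186] 0.46
top s_hook [ 0.6887 -0.2933  0.0114] 0.16
top loop_a [ 0.602  -0.0489  0.3193] 0.51
top loop_a [ 0.6137 -0.0518  0.201 ] 0.45
top lantern_cap [ 0.5627 -0.345   0.0972] 0.78
top lantern_cap [ 0.3093 -0.2201  0.0955] 0.61
top lantern_cap [ 0.5022 -0.2165  0.0926] 0.6
top bail_top [ 0.5596 -0.3405  0.1551] 0.81
top bail_top [ 0.5032 -0.216   0.1545] 0.79
top bail_top [ 0.6109 -0.0429  0.004 ] 0.55
scene s_hook [ 0.6017 -0.0459  0.2579] 0.59
scene s_hook [ 0.4971 -0.2203  0.0966] 0.56
scene loop_a [ 0.6009 -0.0456  0.3139] 0.8
scene loop_a [ 0.6028 -0.0387  0.201 ] 0.64
top s_hook [ 0.5862 -0.0312  0.2596] 0.62
top loop_a [ 0.5976 -0.0462  0.318 ] 0.61
top loop_a [ 0.5711 -0.0226  0.2011] 0.51
```

```bash
python3 - <<'E'
from fk import *
p,r,s=pose();q0=np.array(s["joints"]);rng=np.random.default_rng(2)
HL=np.array([0,0,-.042]);sds=[q0]+[rng.uniform(lo,hi) for _ in range(7)]
for az in (-30,-45,-60,-75):
  for pitch in (5,12,20,28):
   for roll in (0,180):
    T=Rt(az,pitch,roll);out=[]
    for P in ([.4985,-.219,.095],[.60,-.09,.17],[.60,-.043,.14]):
        t=np.array(P)-T.apply(HL)
        res=[ik(t,T,sd) for sd in sds+([out[-1][0]] if out else [])];ok=[x for x in res if x[1]+x[2]<1]
        b=min(ok,key=lambda x:np.linalg.norm(x[0]-(out[-1][0] if out else q0))) if ok else min(res,key=lambda x:x[1]+x[2])
        out.append(b)
    if all(o[1]+o[2]<3 for o in out): print(az,pitch,roll,[o[0].round(2).tolist() for o in out])
    else: print(az,pitch,roll,[round(o[1]+o[2],1) for o in out])
E
```

```text
-30 5 0 [np.float64(21.4), np.float64(0.5), np.float64(0.0)]
-30 5 180 [np.float64(15.0), np.float64(0.5), np.float64(0.0)]
-30 12 0 [np.float64(26.2), np.float64(0.0), np.float64(0.0)]
-30 12 180 [np.float64(21.0), np.float64(0.0), np.float64(0.0)]
-30 20 0 [np.float64(25.1), np.float64(0.0), np.float64(0.0)]
-30 20 180 [np.float64(25.1), np.float64(0.0), np.float64(0.0)]
-30 28 0 [np.float64(19.6), np.float64(0.0), np.float64(0.0)]
-30 28 180 [np.float64(19.6), np.float64(0.0), np.float64(0.0)]
-45 5 0 [np.float64(9.0), np.float64(0.0), np.float64(0.0)]
-45 5 180 [np.float64(9.0), np.float64(0.0), np.float64(0.0)]
-45 12 0 [np.float64(11.0), np.float64(0.0), np.float64(0.0)]
-45 12 180 [np.float64(11.0), np.float64(0.0), np.float64(0.0)]
-45 20 0 [np.float64(10.8), np.float64(0.0), np.float64(0.0)]
-45 20 180 [np.float64(10.8), np.float64(0.0), np.float64(0.0)]
-45 28 0 [np.float64(8.3), np.float64(0.0), np.float64(0.0)]
-45 28 180 [np.float64(8.3), np.float64(0.0), np.float64(0.0)]
-60 5 0 [[-0.22, 0.99, -0.11, 2.38, 1.81, 1.63, -1.77], [-0.33, 0.81, -0.21, 2.15, 1.63, 1.63, -1.37
[... 1558 characters left out ...]
1.54, 1.47, 1.59], [-0.32, 0.78, -0.2, 1.97, 1.36, 1.58, 1.93], [-0.39, 0.85, -0.21, 1.92, 1.3, 1.61, 1.89]]
-75 20 0 [[0.05, 0.81, -0.4, 2.25, 1.59, 1.5, -1.44], [-0.09, 0.75, -0.48, 1.97, 1.39, 1.62, -1.16], [-0.18, 0.82, -0.47, 1.92, 1.35, 1.66, -1.21]]
-75 20 180 [[-0.09, 0.79, -0.24, 2.26, 1.55, 1.39, 1.68], [-0.21, 0.72, -0.33, 1.97, 1.34, 1.53, 1.99], [-0.28, 0.79, -0.33, 1.93, 1.3, 1.56, 1.95]]
-75 28 0 [[0.17, 0.74, -0.5, 2.25, 1.58, 1.41, -1.34], [0.01, 0.7, -0.58, 1.96, 1.36, 1.55, -1.08], [-0.07, 0.77, -0.57, 1.92, 1.33, 1.58, -1.15]]
-75 28 180 [[0.03, 0.7, -0.33, 2.26, 1.55, 1.29, 1.79], [-0.11, 0.67, -0.42, 1.97, 1.31, 1.45, 2.07], [-0.19, 0.74, -0.42, 1.93, 1.27, 1.49, 2.01]]
```

```bash
cat >> fk.py <<'E'
HL=np.array([0,0,-.042])
def chainik(seq,q):
    for P,az,pi in seq:
        T=Rt(az,pi,0);t=np.array(P)-T.apply(HL);q,e,a=ik(t,T,q,reg=.003);print(P,az,pi,q.round(2),round(e,1),round(a,1))
    return q
E
python3 - <<'E'
from fk import *
p,r,s=pose();q=np.array(s["joints"]);print(s["clock"])
C=np.array([.4985,-.219,.095])
for az in (-50,-55,-60):
    chainik([([.49,-.15,.25],az,20),(C+[-.02,.035,.09],az,16),(C,az,16),(C+[0,0,.08],az,16),([.54,-.13,.17],-40,16),([.60,-.075,.14],-30,16),([.60,-.075,.166],-30,16),([.60,-.046,.166],-30,16),([.60,-.046,.14],-30,16)],q);print()
T=Rt(-60,20,0);print(rel(np.array([.49,-.15,.25])-T.apply(HL),T))
for k in range(3):
  imaging.read_camera("scene"); print([np.round(d["centre"],3) for d in imaging.pinpoint("scene","lantern_cap")], [np.round(d["centre"],3) for d in imaging.pinpoint("scene","loop_b")[:2]])
E
```

```text
22.4
[0.49, -0.15, 0.25] -50 20 [ 0.7   0.75 -1.39  2.42  1.78  1.88 -0.96] 0.7 3.7
[ 0.4785 -0.184   0.185 ] -50 16 [ 0.5   0.82 -1.06  2.42  1.81  1.9  -1.17] 1.8 9.5
[ 0.4985 -0.219   0.095 ] -50 16 [ 0.43  1.01 -0.77  2.42  2.09  1.9  -1.33] 1.1 5.1
[ 0.4985 -0.219   0.175 ] -50 16 [ 0.64  0.89 -1.08  2.42  2.    1.9  -1.08] 1.4 6.9
[0.54, -0.13, 0.17] -40 16 [ 0.49  0.91 -1.08  2.42  2.07  1.9  -1.06] 1.1 5.0
[0.6, -0.075, 0.14] -30 16 [ 0.44  0.97 -0.96  2.4   2.38  1.79 -1.01] 0.0 0.0
[0.6, -0.075, 0.166] -30 16 [ 0.47  0.91 -1.01  2.41  2.33  1.75 -0.98] 0.0 0.0
[0.6, -0.046, 0.166] -30 16 [ 0.41  0.93 -1.03  2.39  2.28  1.8  -0.99] 0.0 0.0
[0.6, -0.046, 0.14] -30 16 [ 0.38  0.99 -0.99  2.39  2.32  1.83 -1.02] 0.0 0.0

[0.49, -0.15, 0.25] -55 20 [ 0.56  0.62 -1.19  2.42  1.71  1.74 -1.07] 0.0 0.2
[ 0.4785 -0.184   0.185 ] -55 16 [ 0.46  0.82 -1.02  2.42  1.79  1.9  -1.23] 1.0 5.5
[ 0.4985 -0.219   0.095 ] -55 16 [ 0.43  1.01 -0.77  2.42  2.08  1.9  -1.36] 0.2 1.1
[ 0.4985 -0.219   0.175 ] -55 16 [ 0.6   0.88 -1.03  2.42  1.98  1.9  -1.15] 0.6 2.9
[0.54, -0.13, 0.17] -40 16 [ 
[... 965 characters left out ...]
 16 [ 0.41  0.93 -1.03  2.39  2.28  1.8  -0.99] 0.0 0.0
[0.6, -0.046, 0.14] -30 16 [ 0.38  0.99 -0.99  2.39  2.32  1.83 -1.02] 0.0 0.0

(array([ -35.8, -185.6,   88. ]), array([ 32.9, -16.6,  -2.2]))
[array([ 0.495, -0.221,  0.095]), array([ 0.315, -0.224,  0.094]), array([ 0.561, -0.337,  0.094])] [array([ 0.599, -0.042,  0.202]), array([ 0.603, -0.047,  0.314])]
[array([ 0.312, -0.22 ,  0.095]), array([ 0.501, -0.222,  0.092]), array([ 0.562, -0.337,  0.094])] [array([ 0.624, -0.056,  0.203]), array([ 0.603, -0.046,  0.315])]
[array([ 0.315, -0.224,  0.093]), array([ 0.56 , -0.336,  0.093]), array([ 0.497, -0.222,  0.094])] [array([ 0.602, -0.047,  0.314]), array([ 0.604, -0.04 ,  0.201])]
```

jog_arm --plan '[[[-4, -25, 5, 1, -1, 0, 40], [-8, -50, 12, 4, -3, 0, 20], [-12, -78, 22, 9, -5, 0, 20], [-16, -105, 35, 14, -8, -0.5, 20], [-21, -130, 48, 20, -10, -1, 20], [-26, -152, 62, 26, -13, -1.5, 40], [-32, -172, 76, 31, -16, -2, 70], [-36, -186, 88, 33, -17, -2, 85]]]'

```text
clock: 23.65
position: [0.508, -0.187, 0.2325]
eef_rot: [0.411, 0.706, -0.292, 0.497]
wrist_force: [1.9, -0.0, 0.2]
grip_width: 0.063
finger_force: 0.0
```

```bash
python3 - <<'E'
from fk import *
p,r,s=pose();q=np.array(s["joints"]);print(s["clock"],p,q.round(2))
C=np.array([.4985,-.220,.095])
T=Rt(-61,20,0)
for P in (C+[-.015,.027,.095],C): print((P-T.apply(HL)).round(3),rel(P-T.apply(HL),T))
chainik([(C+[-.015,.027,.095],-61,20),(C,-61,20)],q)
imaging.read_camera("wrist")
for n in ("lantern_cap","bail_top","lantern"): print(n,[(np.round(d["centre"],3),round(d["score"],2)) for d in imaging.pinpoint("wrist",n)[:3]])
E
```

```text
23.65 [ 0.50804979 -0.18695695  0.23252164] [ 0.48  0.62 -1.1   2.37  1.64  1.76 -1.11]
[ 0.503 -0.228  0.176] (array([ 42.7, -24.4,  49.9]), array([0.3, 0.4, 0.4]))
[ 0.518 -0.255  0.081] (array([121.9, -24.2, 110.8]), array([0.3, 0.4, 0.4]))
[ 0.4835 -0.193   0.19  ] -61 20 [ 0.5   0.74 -1.    2.42  1.77  1.77 -1.21] 0.0 0.0
[ 0.4985 -0.22    0.095 ] -61 20 [ 0.46  0.97 -0.83  2.38  1.96  1.83 -1.33] 0.0 0.0
lantern_cap [(array([ 0.497, -0.216,  0.092]), 0.86), (array([ 0.554, -0.345,  0.091]), 0.73)]
bail_top [(array([ 0.559, -0.336,  0.154]), 0.97)]
lantern []
```

jog_arm --plan '[[[15, -10, 18, 0, 0, 0, 85], [30, -18, 35, 0, 0, 0, 85], [43, -24, 50, 0, 0, 0, 85], [43, -24, 50, 0, 0, 0, 85], [60, -24, 63, 0.3, 0.4, 0.4, 85], [80, -24, 79, 0.3, 0.4, 0.4, 85], [100, -24, 94, 0.3, 0.4, 0.4, 85], [110, -24, 102, 0.3, 0.4, 0.4, 85]]]'

```text
clock: 24.65
position: [0.5191, -0.2475, 0.0983]
eef_rot: [0.417, 0.706, -0.286, 0.497]
wrist_force: [-1.1, -0.2, 0.9]
grip_width: 0.0849
finger_force: 0.0
```

```bash
python3 - <<'E'
from fk import *
p,r,s=pose();q=np.array(s["joints"]);print(s["clock"],p,q.round(2),s["wrist_force"],s["grip_width"])
C=np.array([.498,-.219,.095]);T=Rt(-61,20,0);print(rel(C-T.apply(HL),T))
for cam in ("wrist","top"):
  imaging.read_camera(cam)
  for n in ("lantern_cap","bail_top"): print(cam,n,[(np.round(d["centre"],3),round(d["score"],2),(r.inv().apply(np.array(d["centre"])-p)*1000).round(1)) for d in imaging.pinpoint(cam,n)[:4]])
E
```

```text
24.65 [ 0.51911466 -0.24745417  0.09831284] [ 0.46  0.92 -0.86  2.38  1.94  1.81 -1.31] [-1.10983579 -0.20853951  0.90723762] 0.08494425523816021
(array([15.1, -4.9, 10.1]), array([ 0.5, -0.1, -0.5]))
wrist lantern_cap [(array([ 0.497, -0.221,  0.094]), 0.86, array([ 15.9,  -6.5, -30.3]))]
wrist bail_top [(array([ 0.56 , -0.337,  0.156]), 0.89, array([-87.8,  -7.4,  72. ]))]
top lantern_cap [(array([ 0.5  , -0.216,  0.095]), 0.97, array([ 15.5,  -1.2, -32.8])), (array([ 0.56 , -0.342,  0.099]), 0.6, array([-35.8, -10.1,  95.9]))]
top bail_top [(array([ 0.558, -0.342,  0.159]), 0.79, array([-91.9, -12. ,  74.1])), (array([ 0.501, -0.214,  0.158]), 0.66, array([-43. ,   1.2, -56.3])), (array([ 0.597, -0.038,  0.201]), 0.34, array([ -44.8,  171.2, -170.3]))]
```

jog_arm --plan '[[[7, -4, 5, 0, 0, 0, 85], [14, -4, 10, 0, 0, 0, 85], [14, -4, 10, 0, 0, 0, 85], [14, -4, 10, 0, 0, 0, 40], [14, -4, 10, 0, 0, 0, 40], [14, -4, 10, 0, 0, 0, 40], [14, -4, 10, 0, 0, 0, 40], [14, -4, 10, 0, 0, 0, 40]]]'

```text
clock: 25.75
position: [0.5176, -0.2531, 0.0812]
eef_rot: [0.416, 0.706, -0.286, 0.497]
wrist_force: [-0.9, 2.1, 1.7]
grip_width: 0.0463
finger_force: 61.0
```

jog_arm --plan '[[[0, 0, 0, 0, 0, 0, 30], [0, 0, 0, 0, 0, 0, 30], [-5, 0, -2, 0, 0, 0, 30], [-19, 0, -7, 0, 0, 0, 30], [-38, 0, -14, 0, 0, 0, 30], [-56, 0, -20, 0, 0, 0, 30], [-66, 0, -24, 0, 0, 0, 30], [-66, 0, -24, 0, 0, 0, 30]]]'

```text
clock: 26.55
position: [0.5169, -0.254, 0.1524]
eef_rot: [0.416, 0.705, -0.286, 0.497]
wrist_force: [0.3, -0.0, -2.1]
grip_width: 0.046
finger_force: 61.7
```

```bash
python3 - <<'E'
from fk import *
p,r,s=pose();q=np.array(s["joints"]);print(s["clock"],p,q.round(2),s["wrist_force"],s["grip_width"],s["finger_force"])
for cam in ("wrist","top","scene"):
  imaging.read_camera(cam)
  for n in ("lantern_cap","bail_top","lantern"): print(cam,n,[(np.round(d["centre"],3),round(d["score"],2),(r.inv().apply(np.array(d["centre"])-p)*1000).round(1)) for d in imaging.pinpoint(cam,n)[:4] if np.linalg.norm(np.array(d["centre"])-p)<.13])
  if cam!="wrist":print("loops",[np.round(d["centre"],3) for d in imaging.pinpoint(cam,"loop_b")[:3]])
E
```

```text
26.55 [ 0.51690929 -0.25398586  0.15241643] [ 0.53  0.78 -0.93  2.4   1.88  1.74 -1.22] [ 0.3161768  -0.03750448 -2.13952574] 0.04604398251869219 61.667743847938254
wrist lantern_cap [(array([ 0.493, -0.219,  0.165]), 0.88, array([  2.4,  -3.5, -43.8]))]
wrist bail_top []
wrist lantern [(array([ 0.496, -0.217,  0.069]), 0.64, array([ 93.4,  -1.1, -11.5]))]
top lantern_cap [(array([ 0.5  , -0.218,  0.166]), 0.74, array([  1.2,   2.7, -42.1])), (array([ 0.562, -0.344,  0.1  ]), 0.61, array([ 14.9,  -5.5, 111.9]))]
top bail_top [(array([ 0.557, -0.341,  0.158]), 0.96, array([-38.5,  -7.6,  87.6])), (array([ 0.498, -0.219,  0.227]), 0.74, array([-56.3,   1.2, -62.5]))]
top lantern [(array([ 0.497, -0.219,  0.071]), 0.87, array([ 90.1,  -1.5, -10. ]))]
loops [array([ 0.595, -0.049,  0.317]), array([ 0.603, -0.045,  0.2  ]), array([ 0.69 , -0.296,  0.014])]
scene lantern_cap [(array([ 0.495, -0.225,  0.165]), 0.89, array([  0.3,  -5.1, -37.9])), (array([ 0.563, -0.337,  0.095]), 0.89, array([ 20.9,  -0.8, 109.2]))]
scene bail_top [(array([ 0.496, -0.224,  0.221]), 0.83, array([-52.1,  -2.6, -57.9])), (array([ 0.556, -0.341,  0.155]), 0.61, array([-34.7,  -7.9,  88.5]))]
scene lantern [(array([ 0.497, -0.218,  0.068]), 0.65, array([93.1, -0.4, -9.5]))]
loops [array([ 0.602, -0.049,  0.314])]
```

```bash
cat >> fk.py <<'E'
HB=np.array([-54,-1,-61.])/1000
def tb(B,T): return np.array(B)-T.apply(HB)
E
python3 - <<'E'
from fk import *
p,r,s=pose();q=np.array(s["joints"]);b0=p+r.apply(HB);print(s["clock"],b0)
for az in (-30,-22):
  qq=q.copy();
  for f,B in [(.33,[.535,-.18,.226]),(.66,[.57,-.14,.226]),(1,[.602,-.10,.226]),(1,[.602,-.048,.226]),(1,[.602,-.045,.198])]:
    Tz=R.from_euler('z',(az+61)*f,degrees=True)*r
    t=tb(B,Tz);qq,e,a=ik(t,Tz,qq,reg=.003);print(az,B,qq.round(2),round(e,1),round(a,1),rel(t,Tz))
A=[]
for cam in ("scene","top")*3:
  imaging.read_camera(cam);print(cam,[np.round(d["centre"],3) for n in ("loop_b","s_hook") for d in imaging.pinpoint(cam,n)[:4] if abs(d["centre"][0]-.6)<.05 and abs(d["centre"][1]+.045)<.05 ])
E
```

```text
27.25 [ 0.49652617 -0.22075395  0.22277638]
-30 [0.535, -0.18, 0.226] [ 0.49  0.77 -0.94  2.41  2.    1.69 -1.15] 0.0 0.0 (array([  3.5,  60.4, -17.5]), array([-9.6,  0.1, -3.5]))
-30 [0.57, -0.14, 0.226] [ 0.48  0.77 -0.93  2.41  2.14  1.61 -1.09] 0.0 0.0 (array([ 10.8, 117.1, -35.9]), array([-19.2,   0.2,  -7. ]))
-30 [0.602, -0.1, 0.226] [ 0.48  0.76 -0.92  2.41  2.3   1.52 -1.03] 0.0 0.0 (array([ 19. , 170.8, -57. ]), array([-29.1,   0.3, -10.6]))
-30 [0.602, -0.048, 0.226] [ 0.37  0.79 -0.96  2.39  2.19  1.6  -1.03] 0.0 0.0 (array([ 34.7, 196.3, -99.5]), array([-29.1,   0.3, -10.6]))
-30 [0.602, -0.045, 0.198] [ 0.33  0.86 -0.92  2.38  2.23  1.65 -1.07] 0.0 0.0 (array([ 61.9, 197.5, -92.3]), array([-29.1,   0.3, -10.6]))
-22 [0.535, -0.18, 0.226] [ 0.71  0.98 -1.21  2.42  2.14  1.9  -0.96] 0.1 0.3 (array([  3.7,  62.1, -17.9]), array([-12.1,   0.1,  -4.4]))
-22 [0.57, -0.14, 0.226] [ 0.8   1.14 -1.36  2.42  2.36  1.9  -0.67] 0.5 2.0 (array([ 11.3, 120.3, -37.4]), array([-24.2,   0.2,  -8.8]))
-22 [0.602, -0.1, 0.226] [ 0.86  1.15 -1.39  2.42  2.49  1.69 -0.52] 0.9 2.8 (array([ 2
[... 329 characters left out ...]
4]))
scene [array([ 0.601, -0.046,  0.313]), array([ 0.604, -0.039,  0.203]), array([ 0.604, -0.038,  0.204])]
top [array([ 0.603, -0.041,  0.199]), array([ 0.599, -0.05 ,  0.316]), array([ 0.599, -0.041,  0.315]), array([ 0.6  , -0.043,  0.258])]
scene [array([ 0.602, -0.037,  0.203]), array([ 0.602, -0.048,  0.315]), array([ 0.598, -0.042,  0.255])]
top [array([ 0.596, -0.041,  0.198]), array([ 0.596, -0.049,  0.316]), array([ 0.6  , -0.041,  0.257]), array([ 0.613, -0.042,  0.005]), array([ 0.6  , -0.046,  0.318])]
scene [array([ 0.601, -0.044,  0.312]), array([ 0.596, -0.042,  0.255])]
top [array([ 0.6  , -0.042,  0.198]), array([ 0.597, -0.044,  0.321]), array([ 0.599, -0.04 ,  0.255])]
```

```bash
python3 - <<'E'
from fk import *
b=imaging.read_camera("scene");t=imaging.read_camera("top")
a=cv2.resize(b[135:215,255:319],(400,500),interpolation=cv2.INTER_CUBIC)
c=cv2.resize(t[165:215,325:365],(400,500),interpolation=cv2.INTER_CUBIC)
cv2.imwrite("pics/fin.png",np.hstack([a,c]))
for n,P in [("A",[.6,-.045,.3155]),("B",[.6,-.041,.2]),("tip0",[.6,-.059,.2155]),("tip-20",[.5945,-.058,.2155]),("shank0",[.6,-.03,.217]),("shank-20",[.605,-.031,.217])]:
    u=px("scene",P);v=px("top",P);print(n,((u-[255,135])*6.25).round(),((v-[325,165])*10+[400,0]).round())
E
```

```text
A [225.  92.] [636. 115.]
B [244. 358.] [602. 201.]
tip0 [221. 300.] [672. 189.]
tip-20 [235. 297.] [669. 209.]
shank0 [256. 337.] [562. 190.]
shank-20 [242. 339.] [566. 171.]
```

View pics/fin.png

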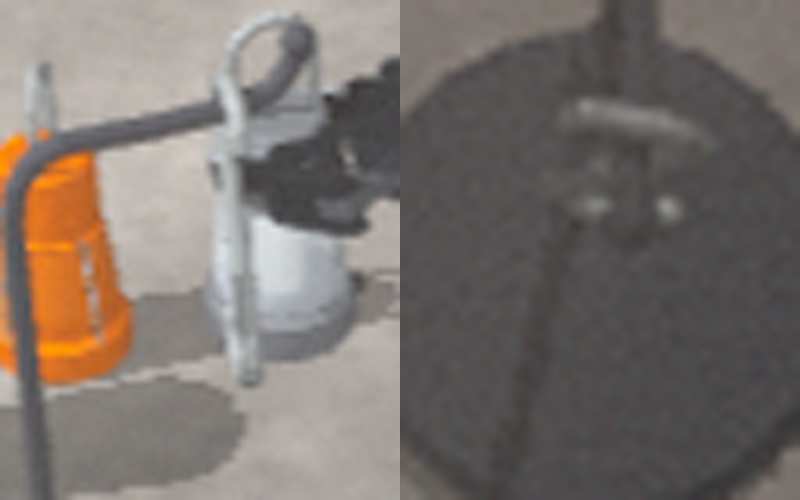

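The hook hangs still. In the top crop its upper loop slopes from (575,105) to (715,145) and the tip is near (668,210), so its plane is turned about -18°. I will approach along that plane with the tool at azimuth -48.

```bash
python3 - <<'E'
from fk import *
p,r,s=pose();qq=np.array(s["joints"]);print(s["clock"])
B=np.array([.600,-.041,.200]);l=np.array([.309,.951,0])
Tz=R.from_euler('z',13,degrees=True)*r
for d,z in [(-75,28),(-45,28),(-25,28),(-3,28),(-1,-2)]:
    t=tb(B+l*d/1000+[0,0,z/1000],Tz);qq,e,a=ik(t,Tz,qq,reg=.003);print(d,z,(B+l*d/1000).round(3),qq.round(2),round(e,1),round(a,1),rel(t,Tz))
E
```

```text
28.25
-75 28 [ 0.577 -0.112  0.2  ] [ 0.37  0.81 -0.96  2.32  1.95  1.72 -1.1 ] 0.0 0.0 (array([ 15.7, 131.8, -54.5]), array([-12.2,   0.1,  -4.5]))
-45 28 [ 0.586 -0.084  0.2  ] [ 0.32  0.83 -0.97  2.28  1.92  1.75 -1.1 ] 0.0 0.0 (array([ 22.9, 153.9, -73.6]), array([-12.2,   0.1,  -4.5]))
-25 28 [ 0.592 -0.065  0.2  ] [ 0.28  0.84 -0.98  2.25  1.9   1.77 -1.09] 0.0 0.0 (array([ 27.6, 168.6, -86.3]), array([-12.2,   0.1,  -4.5]))
-3 28 [ 0.599 -0.044  0.2  ] [ 0.24  0.86 -0.98  2.22  1.88  1.79 -1.09] 0.0 0.0 (array([  32.9,  184.8, -100.2]), array([-12.2,   0.1,  -4.5]))
-1 -2 [ 0.6   -0.042  0.2  ] [ 0.22  0.92 -0.94  2.21  1.91  1.82 -1.13] 0.0 0.0 (array([ 61.5, 186. , -91.2]), array([-12.2,   0.1,  -4.5]))
```

jog_arm --plan '[[[2, 20, -8, -2, 0, -0.7, 30], [5, 42, -17, -4, 0, -1.5, 30], [7, 65, -26, -6, 0, -2.2, 30], [10, 88, -36, -8.5, 0.1, -3.1, 30], [13, 110, -45, -10.5, 0.1, -3.9, 30], [16, 132, -54, -12.2, 0.1, -4.5, 30], [16, 132, -54, -12.2, 0.1, -4.5, 30], [16, 132, -54, -12.2, 0.1, -4.5, 30]]]'

```text
clock: 29.05
position: [0.6048, -0.1394, 0.1558]
eef_rot: [0.333, 0.749, -0.228, 0.526]
wrist_force: [-0.5, -1.0, -3.5]
grip_width: 0.0461
finger_force: 62.1
```

```bash
python3 - <<'E'
from fk import *
p,r,s=pose();print(s["clock"],p,s["wrist_force"],s["grip_width"]);print("bail by tool",(p+r.apply(HB)).round(4))
for cam in ("scene","top")*2:
  imaging.read_camera(cam);print(cam,"hook",[np.round(d["centre"],3) for n in ("loop_b",) for d in imaging.pinpoint(cam,n)[:4] if abs(d["centre"][0]-.6)<.05 and abs(d["centre"][1]+.045)<.05 ],"bail",[np.round(d["centre"],3) for d in imaging.pinpoint(cam,"bail_top")[:4]],"lan",[np.round(d["centre"],3) for d in imaging.pinpoint(cam,"lantern")[:4] if d["centre"][2]>.03])
B=np.array([.600,-.041,.200]);l=np.array([.309,.951,0])
for d,z in [(-45,28),(-3,28),(-1,-2)]: print(rel(tb(B+l*d/1000+[0,0,z/1000],r),r)[0])
E
```

```text
29.05 [ 0.60481908 -0.13940846  0.15576509] [-0.45964757 -0.96111087 -3.48509328] 0.04607225369584869
bail by tool [ 0.5775 -0.1118  0.2274]
scene hook [array([ 0.602, -0.046,  0.316]), array([ 0.611, -0.032,  0.203])] bail [array([ 0.559, -0.339,  0.154]), array([ 0.577, -0.116,  0.225]), array([ 0.313, -0.226,  0.152])] lan [array([ 0.58 , -0.112,  0.072])]
top hook [array([ 0.598, -0.044,  0.317]), array([ 0.6  , -0.043,  0.199])] bail [array([ 0.576, -0.111,  0.229]), array([ 0.557, -0.342,  0.156]), array([ 0.578, -0.115,  0.076])] lan [array([ 0.575, -0.113,  0.076])]
scene hook [array([ 0.603, -0.038,  0.201])] bail [array([ 0.559, -0.34 ,  0.158]), array([ 0.573, -0.118,  0.227]), array([ 0.314, -0.224,  0.153])] lan [array([ 0.576, -0.109,  0.07 ])]
top hook [array([ 0.6  , -0.042,  0.199]), array([ 0.6  , -0.047,  0.318])] bail [array([ 0.578, -0.11 ,  0.229]), array([ 0.559, -0.341,  0.157]), array([ 0.686, -0.292, -0.001]), array([ 0.601, -0.042,  0.201])] lan [array([ 0.576, -0.11 ,  0.076])]
[  5.   26.  -14.4]
[ 12.4  62.4 -33.9]
[ 40.9  63.9 -24.5]
```

jog_arm --plan '[[[2, 10, -6, 0, 0, 0, 30], [4, 20, -11, 0, 0, 0, 30], [6, 30, -17, 0, 0, 0, 30], [8, 40, -22, 0, 0, 0, 30], [10, 50, -27, 0, 0, 0, 30], [12, 62, -34, 0, 0, 0, 30], [12, 62, -34, 0, 0, 0, 30], [12, 62, -34, 0, 0, 0, 30]]]'

```text
clock: 30.65
position: [0.6261, -0.0713, 0.1567]
eef_rot: [0.333, 0.749, -0.229, 0.526]
wrist_force: [0.6, 0.1, -2.9]
grip_width: 0.0457
finger_force: 62.3
```

```bash
python3 - <<'E'
from fk import *
p,r,s=pose();print(s["clock"],p,s["wrist_force"],s["grip_width"]);print("bail by tool",(p+r.apply(HB)).round(4))
for cam in ("scene","top")*2:
  imaging.read_camera(cam);print(cam,"hook",[np.round(d["centre"],3) for n in ("loop_b","s_hook") for d in imaging.pinpoint(cam,n)[:4] if abs(d["centre"][0]-.6)<.05 and abs(d["centre"][1]+.045)<.05 ],"bail",[np.round(d["centre"],3) for d in imaging.pinpoint(cam,"bail_top")[:4] if abs(d["centre"][0]-.6)<.05],"lan",[np.round(d["centre"],3) for d in imaging.pinpoint(cam,"lantern")[:4] if d["centre"][2]>.03])
E
```

```text
30.65 [ 0.6260631  -0.07129176  0.1566808 ] [ 0.56154697  0.11187846 -2.90285928] 0.04574165186219078
bail by tool [ 0.5988 -0.0437  0.2283]
scene hook [array([ 0.609, -0.024,  0.204]), array([ 0.604, -0.046,  0.312]), array([ 0.604, -0.037,  0.258])] bail [array([ 0.598, -0.046,  0.228]), array([ 0.557, -0.341,  0.154]), array([ 0.6  , -0.043,  0.075])] lan [array([ 0.6  , -0.04 ,  0.075])]
top hook [array([ 0.599, -0.044,  0.32 ]), array([ 0.6  , -0.046,  0.202]), array([ 0.6  , -0.045,  0.256]), array([ 0.613, -0.043, -0.   ])] bail [array([ 0.554, -0.339,  0.158]), array([ 0.599, -0.046,  0.233])] lan [array([ 0.596, -0.042,  0.078])]
scene hook [array([ 0.604, -0.045,  0.314]), array([ 0.598, -0.043,  0.259])] bail [array([ 0.598, -0.046,  0.226]), array([ 0.562, -0.342,  0.155])] lan [array([ 0.601, -0.043,  0.075])]
top hook [array([ 0.6  , -0.042,  0.197]), array([ 0.6  , -0.045,  0.321]), array([ 0.596, -0.041,  0.259])] bail [array([ 0.557, -0.341,  0.155]), array([ 0.599, -0.039,  0.231])] lan [array([ 0.596, -0.045,  0.078])]
```

jog_arm --plan '[[[5, 0.3, 2, 0, 0, 0, 30], [10, 0.6, 3, 0, 0, 0, 30], [15, 0.9, 5, 0, 0, 0, 30], [20, 1.2, 7, 0, 0, 0, 30], [23, 1.4, 8, 0, 0, 0, 30], [25, 1.5, 8.5, 0, 0, 0, 30], [26, 1.5, 9, 0, 0, 0, 30], [26, 1.5, 9, 0, 0, 0, 30]]]'

```text
clock: 32.45
position: [0.627, -0.0702, 0.1292]
eef_rot: [0.333, 0.749, -0.229, 0.526]
wrist_force: [0.3, -0.2, -2.6]
grip_width: 0.0465
finger_force: 62.3
```

```bash
python3 - <<'E'
from fk import *
p,r,s=pose();print(s["clock"],p,s["wrist_force"],s["grip_width"]);print("bail by tool",(p+r.apply(HB)).round(4))
for cam in ("scene","top"):
  imaging.read_camera(cam);print(cam,"hook",[np.round(d["centre"],3) for n in ("loop_b","s_hook") for d in imaging.pinpoint(cam,n)[:4] if abs(d["centre"][0]-.6)<.05 and abs(d["centre"][1]+.045)<.05 ],"bail",[np.round(d["centre"],3) for d in imaging.pinpoint(cam,"bail_top")[:4] if abs(d["centre"][0]-.6)<.05],"lan",[np.round(d["centre"],3) for d in imaging.pinpoint(cam,"lantern")[:4] if d["centre"][2]>.03])
print([telemetry.read_state()["wrist_force"] for _ in range(1)])
E
```

```text
32.45 [ 0.62698357 -0.07021905  0.12918238] [ 0.33368625 -0.15425906 -2.55588919] 0.04652324794064883
bail by tool [ 0.5997 -0.0426  0.2008]
scene hook [array([ 0.599, -0.046,  0.312]), array([ 0.602, -0.043,  0.255]), array([ 0.602, -0.042,  0.204])] bail [array([ 0.599, -0.046,  0.201]), array([ 0.557, -0.34 ,  0.158])] lan [array([ 0.6  , -0.039,  0.048])]
top hook [array([ 0.599, -0.045,  0.318]), array([ 0.601, -0.04 ,  0.256])] bail [array([ 0.557, -0.339,  0.157]), array([ 0.599, -0.04 ,  0.206])] lan [array([ 0.598, -0.044,  0.051])]
[array([ 0.68657676,  0.110935  , -3.61434268])]
```

Lower a few more millimetres until the hook takes the weight.

jog_arm --plan '[[[0.5, 0, 0.2, 0, 0, 0, 30], [1, 0, 0.3, 0, 0, 0, 30], [1.5, 0, 0.5, 0, 0, 0, 30], [2, 0, 0.7, 0, 0, 0, 30], [2.5, 0, 0.9, 0, 0, 0, 30], [2.8, 0, 1, 0, 0, 0, 30], [2.8, 0, 1, 0, 0, 0, 30], [2.8, 0, 1, 0, 0, 0, 30]]]'

```text
clock: 33.75
position: [0.6271, -0.0702, 0.1266]
eef_rot: [0.333, 0.748, -0.229, 0.526]
wrist_force: [0.2, -0.5, 0.4]
grip_width: 0.0463
finger_force: 62.3
```

jog_arm --plan '[[[0, 0, 0, 0, 0, 0, 48], [0, 0, 0, 0, 0, 0, 50], [0, 0, 0, 0, 0, 0, 53], [0, 0, 0, 0, 0, 0, 60], [0, 0, 0, 0, 0, 0, 70], [0, 0, 0, 0, 0, 0, 80], [0, 0, 0, 0, 0, 0, 85], [0, 0, 0, 0, 0, 0, 85]]]'

```text
clock: 34.55
position: [0.627, -0.0702, 0.1263]
eef_rot: [0.333, 0.749, -0.229, 0.526]
wrist_force: [-0.4, 0.4, -0.5]
grip_width: 0.085
finger_force: 0.0
```

```bash
python3 - <<'E'
from fk import *
p,r,s=pose();print(s["clock"],p,s["wrist_force"],s["grip_width"],s["finger_force"])
for cam in ("wrist","top"):
  imaging.read_camera(cam);print(cam,[(np.round(d["centre"],3),(r.inv().apply(np.array(d["centre"])-p)*1000).round(0)) for n in ("lantern_cap","bail_top") for d in imaging.pinpoint(cam,n)[:3] if abs(d["centre"][0]-.6)<.03])
qq=s["joints"]
for z in (-60,-100):
  q,e,a=ik(p+r.apply([0,0,z/1000]),r,qq,reg=.003);print(z,q.round(2),e,a)
E
```

```text
34.55 [ 0.62698303 -0.07022673  0.12627701] [-0.39789773  0.35214937 -0.5209461 ] 0.08502898162140916 0.0
wrist [(array([ 0.595, -0.042,  0.141]), array([  0.,  -5., -45.]))]
top [(array([ 0.598, -0.043,  0.201]), array([-56.,  -2., -63.]))]
-60 [ 0.14  0.9  -1.01  2.25  1.78  1.89 -1.19] 0.0002444688678912377 0.0008297716169260934
-100 [ 0.06  0.85 -1.02  2.26  1.67  1.9  -1.23] 0.0004768010332030611 0.001982447916169123
```

jog_arm --plan '[[[0, 0, -8, 0, 0, 0, 85], [0, 0, -18, 0, 0, 0, 85], [0, 0, -30, 0, 0, 0, 85], [0, 0, -42, 0, 0, 0, 85], [0, 0, -56, 0, 0, 0, 85], [0, 0, -70, 0, 0, 0, 85], [0, 0, -85, 0, 0, 0, 85], [0, 0, -100, 0, 0, 0, 85]]]'

```text
clock: 35.65
position: [0.5627, 0.0003, 0.1611]
eef_rot: [0.333, 0.749, -0.228, 0.526]
wrist_force: [-0.2, -0.5, 1.2]
grip_width: 0.0852
finger_force: 0.0
```

jog_arm --plan '[[[0, 0, 0, 0, 0, 0, 85], [0, 0, 0, 0, 0, 0, 85], [0, 0, 0, 0, 0, 0, 85], [0, 0, 0, 0, 0, 0, 85], [0, 0, 0, 0, 0, 0, 85], [0, 0, 0, 0, 0, 0, 85], [0, 0, 0, 0, 0, 0, 85], [0, 0, 0, 0, 0, 0, 85]]]'

```text
clock: 36.45
position: [0.5635, -0.0011, 0.1605]
eef_rot: [0.333, 0.749, -0.229, 0.526]
wrist_force: [-0.2, 0.3, -0.0]
grip_width: 0.085
finger_force: 0.0
```

```bash
python3 - <<'E'
from fk import *
p,r,s=pose();print(s["clock"],p,s["wrist_force"])
for cam in ("scene","top")*4:
  imaging.read_camera(cam);print(cam,[(n,np.round(d["centre"],3).tolist()) for n in ("lantern","bail_top","s_hook") for d in imaging.pinpoint(cam,n)[:4] if abs(d["centre"][0]-.6)<.04 and abs(d["centre"][1]+.045)<.05 and d["centre"][2]>.02])
E
```

```text
36.45 [ 0.56353551 -0.00108209  0.1605473 ] [-0.225553    0.28258301 -0.02083887]
scene [('lantern', [0.601, -0.043, 0.043]), ('bail_top', [0.597, -0.045, 0.197]), ('s_hook', [0.6, -0.044, 0.258])]
top [('lantern', [0.599, -0.047, 0.048]), ('lantern', [0.596, -0.041, 0.318]), ('bail_top', [0.599, -0.04, 0.201]), ('s_hook', [0.599, -0.043, 0.254])]
scene [('lantern', [0.602, -0.041, 0.045]), ('bail_top', [0.597, -0.046, 0.198]), ('s_hook', [0.599, -0.043, 0.26]), ('s_hook', [0.597, -0.043, 0.312])]
top [('lantern', [0.597, -0.045, 0.199]), ('lantern', [0.598, -0.048, 0.049]), ('bail_top', [0.599, -0.042, 0.199]), ('s_hook', [0.599, -0.043, 0.257])]
scene [('lantern', [0.602, -0.044, 0.045]), ('bail_top', [0.599, -0.046, 0.195]), ('s_hook', [0.602, -0.043, 0.257]), ('s_hook', [0.598, -0.046, 0.142])]
top [('lantern', [0.596, -0.046, 0.047]), ('bail_top', [0.6, -0.039, 0.201]), ('s_hook', [0.595, -0.042, 0.314]), ('s_hook', [0.598, -0.042, 0.257])]
scene [('lantern', [0.602, -0.043, 0.041]), ('bail_top', [0.597, -0.046, 0.196]), ('s_hook', [0.6, -0.045, 0.259])]
top [('lantern', [0.597, -0.046, 0.049]), ('s_hook', [0.601, -0.043, 0.256])]
```

```bash
python3 -c "
from station import hand_in
print(hand_in())"
```

```text
the job is handed in; nothing more can be done
None
```

The S-hook hangs on the stand's arm and carries the lantern by its bail, upright and still in the last camera readings. The gripper is clear, nothing else was touched, and the job was handed in at about 37 s; no verdict came back.

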